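# Balance the tin on the counter scale

## Task

The tin on the shop balance outweighs the one ring weight on the other pan. Gently thread the second ring weight over the same spindle so that it lies flat on the first one, let go, then slowly slide the poise along the front rail until the beam floats level by itself with the pointer on the middle mark. Leave the tin and the first ring where they are, handle the balance lightly, and do not disturb the tape roll and the bolt standing about.

Things in the scene. Friction and masses are not known exactly. Their poses are not given: they have to be found in the camera images.
- balance: Fixed grey two-pan balance, base 120 x 210 mm. Origin: centre of its underside; x to its back, y along the level beam to the tin's pan. Pans: 104 mm wide, 125 mm either side of the pivot, upright at any tilt. Scale plate: 70 mm wide, 150 mm high, behind the pivot. It is delicate: fingers must never push it with over 12 N, rings with over 20 N (lower them at 20 mm/s).
- pivot (a point): The beam's pivot, 60 mm above the balance's origin. The front rail that the poise slides on is parallel to the beam at this height, 100 mm in front (balance -x), and tilts with the beam.
- beam (a joint): Beam tilt (rad): 0 level (pointer on the long middle mark), negative = tin's side down, stops at -0.12 and 0.12. With both rings on, 13 mm of poise travel swings it from level to a stop, in proportion (0.11 m per rad). Touching poise or pans falsifies it: back off and let it settle (damped, about 1.5 s).
- seat (a point): Top of the hub (28 mm wide, 14 mm high) on the weights' pan, on the spindle axis; the first ring lies on it. The upright steel spindle, 11 mm thick, rises 47 mm above this point, its top 10 mm tapering to 4 mm. It sinks and rises with the pan, 15 mm each way from level.
- poise_knob (a point): Centre of the top of the upright knob (16 mm thick, 35 mm tall) on the poise, a 28 x 24 x 24 mm block. It slides 60 mm either way from mid-rail, stays where left, starts on the tin's side; away from the tin (balance -y) lowers the weights' side. The knob leans with the beam (its top 5 mm at a stop). Moving it takes 3 N plus 0.6 N per 10 mm/s: push slowly (30 to 50 mm/s). Hard end stops.
- ring_loose: The second ring weight, lying flat on the worktop: plain steel ring, outer diameter 54 mm, hole 15 mm, 16 mm high, 250 g. Origin: centre of its underside.
- ring_on_pan: The first ring weight, same as the second, already on the spindle. Origin: centre of its underside.
- pan_floor (a point): Centre of the inner floor of the tin's pan.
- tin: Closed metal tin, 64 mm diameter, 85 mm high, standing on the tin's pan; its weight is not known (0.45 to 0.62 kg). With the poise in mid-rail the two rings balance 500 g; each 10 mm of poise travel is worth 24 g. Origin: centre of its underside.
- tape_roll: Bystander: roll of black tape lying flat, 69 mm wide and 18 mm high. Origin: centre of its underside.
- bolt: Bystander: steel bolt standing on its hexagon head behind the balance, 60 mm high. Origin: centre of its underside.
Things that resemble listed ones, but are neither listed nor needed, are in the scene too. Leave any orange, purple or red look-alike of the ring_loose alone.

How it is judged:
By the outcome, as a careful person would: the job done as asked, in the order asked, and still so for the second after the job is handed in, with the robot touching nothing.
It also fails if it takes over 72 s, if anything falls off the work surface, if the arm or the gripper's body presses on something with over 40 N, if the wrist force passes 120 N, or if a joint passes its speed limit or range.

## Robot

A 6-joint arm with a two-finger parallel gripper is mounted at the origin on a cart in front of the work surface, level with it; the furniture and walls round the work are solid. World frame = base frame: x ahead of the robot, y to its left, z up, the work surface at z = 0. Lengths are in m, angles in rad, forces in N, time in s.
With the tool pointing down it reaches from about 0.325 to 0.875 m from the base axis. Payload 4.4 kg.
Tool frame: the origin (TCP) lies midway between the tips of the shut fingers; the grasp point (between the pads) lies 19 mm behind it; z points along the fingers, y is the line along which they close (so a half turn about z gives the same grasp; the last joint's range is limited). The gripper opens to 85 mm and grips with 20 to 120 N. Pads are 22 mm wide; open, the fingers measure 114 mm over their backs; the gripper's body (76 mm by 85 mm) begins 54 mm behind the grasp point. The pads swing forward as they close: fully open they stand 13 mm farther back than shut.
Start: joints at [-1.458, 0.207, 1.542, -0, 1.393, -0.15], TCP at [0.149, -0.555, 0.231] pointing down, gripper open.
Joint ranges: [-2.73, 2.73], [-0.86, 2.22], [0.23, 2.46], [-1.11, 4.25], [0.08, 2.63], [-2.82, 2.82]. Speed limits (rad/s): [2.79, 2.79, 3.14, 3.14, 3.14, 3.14].

## Interface

Orientations are given as a rotation vector (axis times angle).
In Python, from cell import arm gives the robot as it stands.
- The arm moves only by the tool apply_moves, never from a script. Its argument "series" is a list of rows, each a list of 3 entries, a list of its own where there are three numbers: the shift along the tool's x, y, z in units of 40 mm (1.0 is 40 mm), then the turn, a rotation vector about the tool's x, y, z in units of 6 degrees (1.0 is 6 degrees), then the opening, from 0 (shut) to 1 (fully open). A call has exactly 5 rows; each row shifts and turns the commanded pose from where the row before left it, along the tool's axes as they then stand; what a row does not reach is not made up. A row lasts 1/12 s, in which the tool goes at most 41.7 mm and 7.16 degrees, less where a joint would pass 70% of its speed; a pose out of reach is approached as far as the arm can. A call is refused whole if a number of a shift passes 1 or a number of a turn 1, either way. A call with a gripper value outside its range is refused whole. The fingers move at their own pace and stop on an object; the grip force is fixed at half the most. Time passes only in rows, so rows that do not move let the fingers close, or fill a call up. It gives the time, the measured TCP pose, the force, the opening and the grip force at its end, in the units of the state.
- arm.observe(): the state, without advancing time (a new reading comes with each control period).
- arm.camera(name): name is "scene" or "top" or "wrist"; returns the picture (400x640x3 uint8, red, green, blue); there is no depth.
- arm.camera_info(name): a dict with "K" (3x3 intrinsics, pixels), "cam_to_world" (4x4, takes a point from camera to world coordinates). Camera axes: x right, y down, z forward; pixel columns grow to the right and rows downward; lengths in m; the calibration is good to about 2 mm. A picture is of the moment at which its call begins: read the wrist's pose just before it. camera_info takes no time and is no camera call; for the wrist camera it gives the pose at the moment of the call.
- arm.close_job(): hands the job in; it is judged then, once.
Trained networks look in the newest picture that a camera, given by its name, has taken for a name from the list of things; names that differ only in an ending like _2 or _b are one class to them, and where a whole thing is asked for, a point or a joint stands for the part that bears it (a point fixed in the world has none). Each returns a list of dicts, best first, with "confidence" (0 to 1); they miss things now and then, are a little off and sometimes report something else, mostly with a low value. They report only what shows in the picture. A call takes as long as a camera call. They do not tell look-alikes from the thing itself.
- arm.recognise(thing, camera): "position" ([x, y, z] in m, in the coordinates of the camera as it stood for that picture, good to about 4 mm: the middle of the surface that is visible of it).
- arm.silhouettes(thing, camera): "region" (400x640 bool, what is visible of it).
The state is a dict: "clock": time; "q": joint angles; "joint_vel": joint speeds; "tau": joint torques, N m; "eef_pos": TCP position; "ee_rot": TCP orientation; "wrist_force": force on the tool from outside, world axes, zero at the start; "torque": the same for the moment, N m; "finger_gap": opening from 0.0 (shut) to 1.0 (fully open); "gripper_force": force on a finger pad.
Only numpy, scipy, OpenCV 4.12 (cv2) and the standard library are available. Lean on these libraries where they do the work, as an engineer would, in place of code of your own. Each camera call takes 0.05 s, during which the arm holds its last target. There are 200 camera calls.

## Working session

There is one attempt and no reset: what is moved stays moved. The work goes in short steps, Python scripts to look and compute and a tool call to move; the robot and the scene stay as the last step left them, time stands still between calls to the robot, and variables do not carry over. Pictures are saved under pics/ and viewed, at most 10 in all, crops included, and the job is handed in when it is done.

Besides the shell and the picture viewer there is one more tool, called after "Emit:" as name(argument=value, ...) on one line, values as JSON. apply_moves: Moves the arm, as the interface text tells. Its arguments: {"type":"object","properties":{"series":{"type":"array"}},"required":["series"]}

```bash
mkdir -p pics; ls
cat > h.py <<'E'
import numpy as np, cv2
from scipy.spatial.transform import Rotation as R
from cell import arm
def save(c,f):
    im=arm.camera(c); cv2.imwrite('pics/'+f,im[:,:,::-1]); return im
def rec(t,c,T=None):
    T=np.array(arm.camera_info(c)['cam_to_world']) if T is None else T
    for d in arm.recognise(t,c)[:4]:
        p=T[:3,:3]@np.array(d['position'])+T[:3,3]
        print(c,t,round(d['confidence'],2),p.round(4))
def ray(c,u,v):
    i=arm.camera_info(c);T=np.array(i['cam_to_world']);d=T[:3,:3]@np.linalg.inv(i['K'])@[u,v,1]
    return T[:3,3],d/np.linalg.norm(d)
def proj(c,p):
    i=arm.camera_info(c);T=np.array(i['cam_to_world']);q=np.array(i['K'])@(T[:3,:3].T@(np.array(p)-T[:3,3]));return q[:2]/q[2]
E
python3 - <<'E'
from h import *
a=save('scene','s1.png');b=save('top','t1.png')
cv2.imwrite('pics/st.png',np.vstack([a,b])[:,:,::-1][:, :])
for c in('scene','top'):
    i=arm.camera_info(c);print(np.array(i['K']).round(1).tolist(),np.array(i['cam_to_world']).round(3).tolist())
    for t in('balance','pivot','seat','poise_knob','ring_loose','ring_on_pan','tin','tape_roll','bolt'): rec(t,c)
print(arm.observe())
E
```

```text
pics
[[390.6, 0.0, 316.4], [0.0, 390.6, 200.6], [0.0, 0.0, 1.0]] [[-0.707, -0.515, 0.485, -0.049], [-0.707, 0.533, -0.465, 0.625], [-0.019, -0.672, -0.741, 1.034], [0.0, 0.0, 0.0, 1.0]]
scene balance 0.7 [ 0.5562 -0.1611  0.0652]
scene pivot 0.66 [ 0.5598 -0.1632  0.0626]
scene seat 0.67 [ 0.5859 -0.2717  0.1013]
scene ring_loose 0.66 [0.4306 0.4678 0.0123]
scene ring_loose 0.63 [0.5809 0.5302 0.0146]
scene ring_loose 0.51 [0.681  0.1663 0.0117]
scene tin 0.61 [ 0.5501 -0.0254  0.1332]
scene tape_roll 0.73 [ 0.5511 -0.0239  0.1356]
scene tape_roll 0.48 [ 0.5047 -0.4478  0.0128]
scene bolt 0.62 [ 0.7629 -0.1542  0.0223]
[[411.0, 0.0, 316.4], [0.0, 411.0, 204.3], [0.0, 0.0, 1.0]] [[0.069, -0.975, 0.209, 0.262], [-0.998, -0.066, 0.019, 0.015], [-0.005, -0.21, -0.978, 1.715], [0.0, 0.0, 0.0, 1.0]]
top balance 0.85 [ 0.5719 -0.1715  0.0606]
top pivot 0.88 [ 0.5699 -0.1724  0.0641]
top pivot 0.48 [ 0.5597 -0.0355  0.1576]
top seat 0.7 [ 0.5902 -0.2792  0.1048]
top poise_knob 0.18 [ 0.5723 -0.1704  0.0626]
top ring_loose 0.61 [0.5164 0.4389 0.0164]
top ring_loose 0.5 [0.429  0.4704 0.0184]
top ring_loose 0.42 [0.6865 0.1631 0.0156]
top ring_on_pan 0.54 [ 0.5969 -0.2814  0.1329]
top tin 0.66 [ 0.5617 -0.0382  0.1585]
top tape_roll 0.7 [ 0.5099 -0.4494  0.0225]
{'clock': 1.0, 'q': array([-1.45850736e+00,  2.06595778e-01,  1.54150670e+00,  1.09778108e-05,
        1.39349920e+00, -1.50502427e-01]), 'joint_vel': array([ 0.00025747,  0.0004057 , -0.0011186 , -0.00029451, -0.001473  ,
        0.00043638]), 'tau': array([-1.19265042e-03, -3.83056498e+01, -2.91979176e+01, -2.22511535e-04,
        7.40438336e-04,  4.74959208e-06]), 'eef_pos': array([ 0.14936287, -0.55526155,  0.23128089]), 'ee_rot': array([-3.11450378e+00, -4.11600810e-01, -1.72412348e-05]), 'wrist_force': array([-0.69087502, -0.15995523, -0.21000767]), 'torque': array([0.0094204 , 0.01896379, 0.03323747]), 'gripper_force': 0.0, 'finger_gap': 1.0011888692927855}
```

View pics/s1.png

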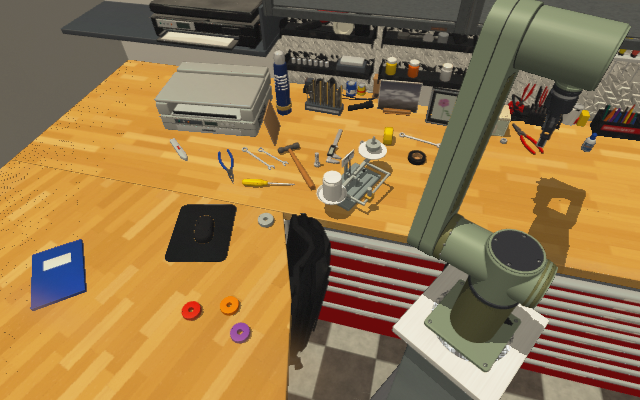

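View pics/t1.png

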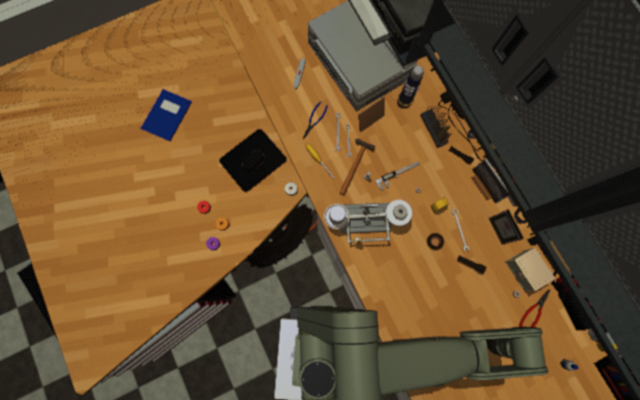

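Scene view: the grey loose ring is at about (266,220), the balance near (355,185), and the red, orange and purple look-alikes at lower left. Top view: the ring is at (291,188), tin (337,216), first ring (399,211), and the rail with poise near (358,240). I'm moving towards the grey ring at about (0.68, 0.165).

Emit:
apply_moves(series=[[[0.78,-0.62,-0.1],[0,0,0],1],[[0.78,-0.62,-0.1],[0,0,0],1],[[0.78,-0.62,-0.1],[0,0,0],1],[[0.78,-0.62,-0.1],[0,0,0],1],[[0.78,-0.62,-0.1],[0,0,0],1]])

```text
clock: 1.42
eef_pos: [0.2685, -0.3935, 0.2515]
ee_rot: [3.114, 0.41, 0.0]
wrist_force: [1.8, -0.2, 0.2]
finger_gap: 1.001
gripper_force: 0.0
```

Emit:
apply_moves(series=[[[0.78,-0.62,0],[0,0,0],1],[[0.78,-0.62,0],[0,0,0],1],[[0.78,-0.62,0],[0,0,0],1],[[0.78,-0.62,0],[0,0,0],1],[[0.78,-0.62,0],[0,0,0],1]])

```text
clock: 1.83
eef_pos: [0.3871, -0.233, 0.2517]
ee_rot: [3.114, 0.411, 0.001]
wrist_force: [-0.1, -1.2, -0.0]
finger_gap: 0.998
gripper_force: 0.0
```

Run:
```python
from h import *
s=arm.observe();print(s['clock'],s['eef_pos'],R.from_rotvec(s['ee_rot']).as_matrix().round(3).tolist())
a=save('wrist','w1.png')
i=arm.camera_info('wrist');T=np.array(i['cam_to_world']);print(np.array(i['K']).round(1).tolist(),T.round(3).tolist())
for t in('seat','ring_on_pan','poise_knob','beam','tin','pan_floor'): rec(t,'wrist',T)
```

```text
1.8333 [ 0.38705222 -0.23303672  0.25167265] [[0.966, 0.26, 0.001], [0.26, -0.966, -0.001], [0.001, 0.001, -1.0]]
[[343.8, 0.0, 324.3], [0.0, 343.8, 195.0], [0.0, 0.0, 1.0]] [[0.267, -0.918, -0.292, 0.466], [-0.964, -0.256, -0.077, -0.207], [-0.004, 0.302, -0.953, 0.395], [0.0, 0.0, 0.0, 1.0]]
wrist seat 0.57 [ 0.4895 -0.1448  0.0637]
wrist beam 0.56 [ 0.4879 -0.1485  0.0677]
```

View pics/w1.png

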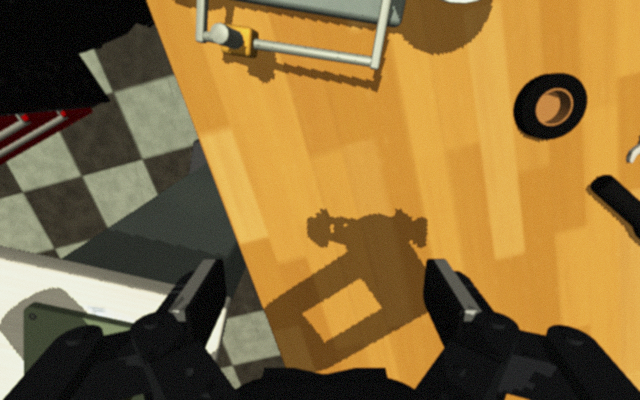

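The wrist view shows the poise (yellow block with its knob at (228,37)), the rail, and the tape roll at (550,105). I'm continuing to the ring.

Emit:
apply_moves(series=[[[0.65,-0.52,0],[0,0,0],1],[[0.65,-0.52,0],[0,0,0],1],[[0.65,-0.52,0],[0,0,0],1],[[0.65,-0.52,0],[0,0,0],1],[[0.65,-0.52,0],[0,0,0],1]])

```text
clock: 2.6
eef_pos: [0.4851, -0.1013, 0.2513]
ee_rot: [3.115, 0.405, 0.0]
wrist_force: [0.0, 0.3, -0.7]
finger_gap: 1.001
gripper_force: 0.0
```

Run:
```python
from h import *
for t in('seat','ring_on_pan','poise_knob','tin'):
    T=np.array(arm.camera_info('wrist')['cam_to_world'])
    if t=='seat': a=save('wrist','w2.png')
    rec(t,'wrist',T)
```

```text
wrist seat 0.97 [ 0.5953 -0.2688  0.1034]
wrist seat 0.23 [ 0.5803 -0.0645  0.0686]
wrist ring_on_pan 0.58 [ 0.5985 -0.2714  0.1298]
wrist poise_knob 0.73 [ 0.4859 -0.1237  0.0659]
wrist poise_knob 0.7 [ 0.5789 -0.2357  0.076 ]
wrist tin 0.6 [ 0.5674 -0.0411  0.1575]
```

Emit:
apply_moves(series=[[[0.65,-0.52,0],[0,0,0],1],[[0.65,-0.52,0],[0,0,0],1],[[0.65,-0.52,0],[0,0,0],1],[[0.65,-0.52,0],[0,0,0],1],[[0.65,-0.52,0.2],[0,0,0],1]])

```text
clock: 3.27
eef_pos: [0.5849, 0.0321, 0.2451]
ee_rot: [3.114, 0.405, 0.006]
wrist_force: [0.7, -0.3, 1.2]
finger_gap: 1.0
gripper_force: 0.0
```

Emit:
apply_moves(series=[[[0.65,-0.52,0.4],[0,0,0],1],[[0.65,-0.52,0.4],[0,0,0],1],[[0.65,-0.52,0.4],[0,0,0],1],[[0.65,-0.52,0.4],[0,0,0],1],[[0.65,-0.52,0.4],[0,0,0],1]])

```text
clock: 3.68
eef_pos: [0.6829, 0.166, 0.1624]
ee_rot: [3.115, 0.406, -0.001]
wrist_force: [-0.2, -1.0, -0.9]
finger_gap: 0.999
gripper_force: 0.0
```

```bash
python3 - <<'E'
from h import *
T=np.array(arm.camera_info('wrist')['cam_to_world'])
a=save('wrist','w3.png');rec('ring_loose','wrist',T)
s=arm.observe();print(s['clock'],s['eef_pos'],s['q'].round(3))
for d in arm.silhouettes('ring_loose','wrist')[:2]:
    m=d['region'];v,u=np.nonzero(m);print(d['confidence'],m.sum(),u.mean(),v.mean(),u.min(),u.max(),v.min(),v.max())
    (cx,cy),ax,an=cv2.fitEllipse(max(cv2.findContours(m.astype('u1'),0,1)[0],key=len));print(cx,cy,ax)
    o,r=ray('wrist',cx,cy);print((o+r*(.012-o[2])/r[2]).round(4))
E
python3 -c "
import cv2,numpy as np
cv2.imwrite('pics/c1.png',np.hstack([cv2.imread('pics/w2.png')[:,:,:],cv2.imread('pics/w3.png')])[:, :][::1] if 0 else cv2.resize(np.vstack([cv2.imread('pics/w2.png'),cv2.imread('pics/w3.png')]),(480,600)))"
```

```text
wrist ring_loose 0.91 [0.6875 0.1649 0.0206]
wrist ring_loose 0.78 [0.5305 0.4274 0.0174]
wrist ring_loose 0.68 [0.4357 0.439  0.0041]
3.7833 [0.68099697 0.16861821 0.15686801] [1.190e-01 5.350e-01 1.257e+00 1.000e-03 1.358e+00 1.426e+00]
0.98 1867 17.40599892876272 265.6047134440279 0 41 238 293
17.28391456604004 265.67193603515625 (43.8557243347168, 57.318382263183594)
[0.5216 0.4262 0.012 ]
0.69 403 5.47394540942928 329.95533498759306 0 14 311 349
5.744595527648926 330.65972900390625 (14.512336730957031, 39.89091491699219)
[0.4409 0.4383 0.012 ]
```

View pics/c1.png

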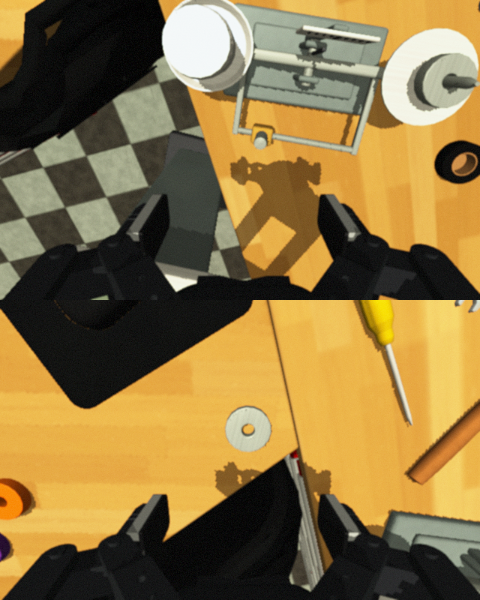

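w2 (upper half) shows the beam with the tin side down, the poise knob near (345,180) full-res, and the spindle and ring at the right. w3 (lower half) shows the grey ring at about (331,171) full-res, just ahead of the grasp axis, with the desk corner beneath it.

```bash
cat >> h.py <<'E'
def ringfit(im,guess,zc=0.016):
    hsv=cv2.cvtColor(im,cv2.COLOR_RGB2HSV);m=((hsv[:,:,1]<60)&(hsv[:,:,2]>90)).astype('u1')
    cs,_=cv2.findContours(m,cv2.RETR_CCOMP,1)
    out=[]
    for c in cs:
        if len(c)<12: continue
        e=cv2.fitEllipse(c)
        if np.hypot(e[0][0]-guess[0],e[0][1]-guess[1])<25 and e[1][0]<200:
            o,r=ray('wrist',*e[0]);out.append((np.round(e[0],1).tolist(),np.round(e[1],1).tolist(),(o+r*(zc-o[2])/r[2]).round(4).tolist()))
    return out
def go(p,yaw=None):
    s=arm.observe();M=R.from_rotvec(s['ee_rot']).as_matrix();print('pos',s['eef_pos'].round(4),'yaw',np.arctan2(M[1,0],M[0,0]).round(4),'tilt',M[2,:2].round(3),'units',(M.T@(np.array(p)-s['eef_pos'])/.04).round(2))
E
python3 - <<'E'
from h import *
im=save('wrist','w4.png')
g=proj('wrist',[.687,.166,.012]);print(g)
for o in ringfit(im,g):print(o)
go([.687,.166,.08])
E
```

```text
[325.78435327 171.90831696]
([332.1, 169.4], [59.6, 60.0], [0.6915, 0.1616, 0.016])
([332.0, 169.9], [16.0, 18.7], [0.6911, 0.1616, 0.016])
pos [0.6813 0.1658 0.1613] yaw 0.2613 tilt [-0.004  0.   ] units [0.15 0.03 2.03]
```

Emit:
apply_moves(series=[[[0.1,0.08,0.4],[0,0,0],1],[[0.1,0.08,0.6],[0,0,0],1],[[0,0,0.6],[0,0,0],1],[[0,0,0.4],[0,0,0],1],[[0,0,0],[0,0,0],1]])

```text
clock: 4.3
eef_pos: [0.688, 0.1607, 0.0789]
ee_rot: [3.115, 0.407, -0.012]
wrist_force: [-0.4, -0.7, -2.4]
finger_gap: 1.001
gripper_force: 0.0
```

Run:
```python
from h import *
im=save('wrist','w5.png')
g=proj('wrist',[.691,.162,.012]);print(g)
for o in ringfit(im,g):print(o)
go([.691,.162,.0])
```

```text
[323.88653399 207.60187177]
([322.6, 207.7], [77.0, 81.1], [0.6921, 0.1631, 0.016])
([322.5, 209.1], [22.5, 24.5], [0.6912, 0.1629, 0.016])
pos [0.6894 0.1612 0.0813] yaw 0.2602 tilt [-0.004 -0.   ] units [ 0.05 -0.01  2.03]
```

Emit:
apply_moves(series=[[[0.05,-0.03,0.4],[0,0,0],1],[[0,0,0.55],[0,0,0],1],[[0,0,0.5],[0,0,0],1],[[0,0,0.35],[0,0,0],1],[[0,0,0.17],[0,0,0],1]])

```text
clock: 4.77
eef_pos: [0.692, 0.165, 0.0028]
ee_rot: [3.115, 0.411, -0.003]
wrist_force: [-1.0, 0.5, -0.5]
finger_gap: 1.0
gripper_force: 0.0
```

Emit:
apply_moves(series=[[[0,0,0],[0,0,0],0.6],[[0,0,0],[0,0,0],0.5],[[0,0,0],[0,0,0],0.5],[[0,0,0],[0,0,0],0.5],[[0,0,0],[0,0,0],0.5]])

```text
clock: 5.18
eef_pos: [0.6949, 0.1657, 0.0071]
ee_rot: [3.114, 0.412, 0.008]
wrist_force: [0.3, -0.9, 5.3]
finger_gap: 0.584
gripper_force: 62.9
```

Run:
```python
from h import *
go([.691,.1625,.0]);s=arm.observe();print(s['finger_gap'],s['gripper_force'],s['wrist_force'])
```

```text
pos [0.6949 0.1657 0.0071] yaw 0.2629 tilt [0.005 0.001] units [-0.12  0.05  0.18]
0.5842771858267828 62.912109906901605 [ 0.31753    -0.93016284  5.27766098]
```

Run:
```python
from h import *
im=save('wrist','w6.png')
g=proj('wrist',[.691,.162,.016]);print(g, proj('wrist',arm.observe()['eef_pos']))
for o in ringfit(im,g):print(o)
```

```text
[330.04707189 282.04852935] [324.26255724 262.7298939 ]
```

View pics/w6.png

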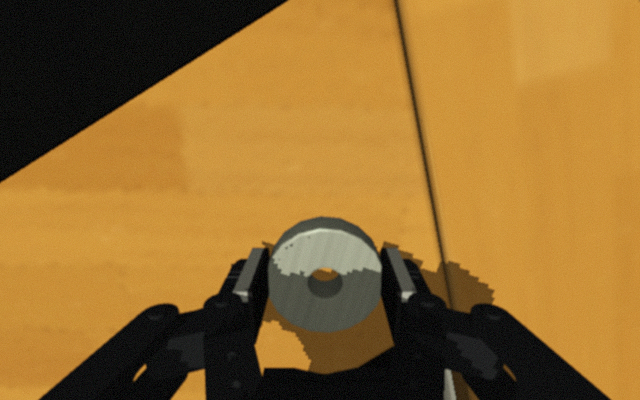

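The ring sits between the pads with its hole at (325,282), and the fingertips lightly touch the desk. I'll release, turn 90° and regrip so the ring is centred on both axes.

Emit:
apply_moves(series=[[[0,0,-0.12],[0,0,0],1],[[0,0,0],[0,0,0],1],[[0,0,0],[0,0,0],1],[[0,0,0],[0,0,-1],1],[[0,0,0],[0,0,-1],1]])

```text
clock: 5.65
eef_pos: [0.6923, 0.1655, 0.0088]
ee_rot: [-3.052, -0.743, 0.002]
wrist_force: [0.5, -0.2, -0.3]
finger_gap: 1.0
gripper_force: 0.0
```

Emit:
apply_moves(series=[[[0,0,0],[0,0,-1],1],[[0,0,0],[0,0,-1],1],[[0,0,0],[0,0,-1],1],[[0,0,0],[0,0,-1],1],[[0,0,0],[0,0,-1],1]])

```text
clock: 6.07
eef_pos: [0.6923, 0.1654, 0.0087]
ee_rot: [-2.756, -1.507, 0.002]
wrist_force: [-0.4, 0.3, -0.6]
finger_gap: 0.997
gripper_force: 0.0
```

Emit:
apply_moves(series=[[[0,0,0],[0,0,-1],1],[[0,0,0],[0,0,-1],1],[[0,0,0],[0,0,-1],1],[[0,0,0],[0,0,-1],1],[[0,0,0],[0,0,-1],1]])

```text
clock: 6.48
eef_pos: [0.6922, 0.1654, 0.0087]
ee_rot: [-2.272, -2.169, 0.001]
wrist_force: [0.4, 0.3, 1.0]
finger_gap: 0.999
gripper_force: 0.0
```

Emit:
apply_moves(series=[[[0,0,0],[0,0,-1],1],[[0,0,0],[0,0,-1],1],[[0,0,0],[0,0,-1],1],[[0,0,0],[0,0,0],1],[[0,0,0],[0,0,0],0.6]])

```text
clock: 6.9
eef_pos: [0.6924, 0.1654, 0.0088]
ee_rot: [-1.914, -2.49, 0.001]
wrist_force: [0.4, 0.2, 0.2]
finger_gap: 0.883
gripper_force: 0.0
```

Run:
```python
from h import *
go([.691,.1625,.0]);s=arm.observe();print(s['finger_gap'],s['gripper_force'],s['wrist_force'],s['q'].round(3))
```

```text
pos [0.6924 0.1654 0.0088] yaw 1.831 tilt [ 0.    -0.001] units [-0.06 -0.05  0.22]
0.8829109267094709 0.0 [0.36248054 0.18314558 0.19512515] [ 0.113  0.714  1.307  0.     1.122 -0.147]
```

Emit:
apply_moves(series=[[[0,0,0.17],[0,0,0],0.85],[[0,0,0],[0,0,0],0.5],[[0,0,0],[0,0,0],0.5],[[0,0,0],[0,0,0],0.5],[[0,0,0],[0,0,0],0.5]])

```text
clock: 7.32
eef_pos: [0.6925, 0.1654, 0.002]
ee_rot: [-1.912, -2.493, 0.001]
wrist_force: [0.2, 1.5, -1.7]
finger_gap: 0.604
gripper_force: 62.9
```

Emit:
apply_moves(series=[[[0,0,-0.2],[0,0,0],0.5],[[0,0,-0.6],[0,0,0],0.5],[[0,0,-0.8],[0,0,0],0.5],[[0,0,-0.4],[0,0,0],0.5],[[0,0,0],[0,0,0],0.5]])

```text
clock: 7.73
eef_pos: [0.697, 0.166, 0.089]
ee_rot: [1.907, 2.487, 0.012]
wrist_force: [1.1, 0.5, -1.0]
finger_gap: 0.608
gripper_force: 63.4
```

Run:
```python
from h import *
im=save('wrist','w7.png')
go([.691,.1625,.0]);s=arm.observe();print(s['finger_gap'],s['gripper_force'],s['wrist_force'])
```

```text
pos [0.6952 0.1657 0.0861] yaw 1.8334 tilt [-0.001  0.007] units [-0.05 -0.14  2.15]
0.6033176038008528 63.406035751104355 [-0.08245528  0.10545021 -2.81287801]
```

View pics/w7.png

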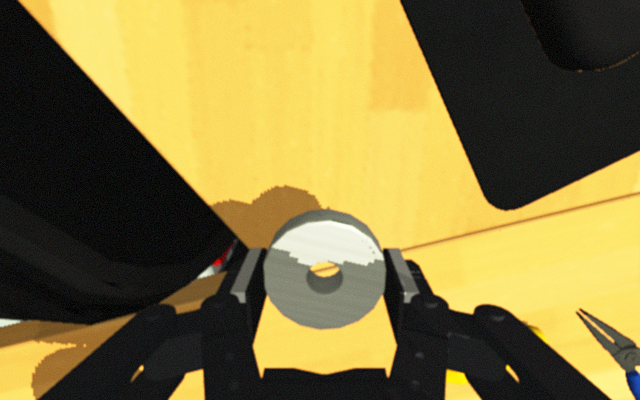

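w7 shows the ring held with its hole at about (325,277). The wrist force shows its weight of roughly 2.6 N. Next I'll check the ring's offset from the tool axis and plan the carry.

Run:
```python
from h import *
s=arm.observe();p=s['eef_pos'];M=R.from_rotvec(s['ee_rot']).as_matrix()
for dx in(-.004,0,.004): print(dx,proj('wrist',p+M@[dx,0,-.014]), proj('wrist',p+M@[dx+.027,0,-.014]),proj('wrist',p+M@[dx-.027,0,-.014]))
im=cv2.imread('pics/w7.png')
hsv=cv2.cvtColor(im,cv2.COLOR_BGR2HSV)
print(hsv[200:335:3,325].tolist())
p1=np.array([.5953,-.2688]);print(np.arctan2(.5953-.565,.27-.038))
```

```text
-0.004 [323.47768502 286.71107344] [323.48691846 228.77431249] [323.46943305 338.48946874]
0 [323.47898698 278.54169666] [323.4883806  219.59982877] [323.47059978 331.1686398 ]
0.004 [323.48031096 270.23415503] [323.48986897 210.26078843] [323.47178517 323.73068274]
[[25, 152, 252], [25, 149, 253], [25, 149, 254], [17, 129, 168], [36, 32, 113], [35, 36, 119], [30, 35, 123], [32, 29, 236], [33, 12, 249], [34, 17, 242], [32, 17, 241], [30, 18, 239], [33, 20, 240], [32, 16, 241], [32, 17, 240], [34, 23, 237], [32, 18, 238], [36, 17, 242], [33, 19, 239], [32, 19, 238], [33, 25, 235], [25, 140, 253], [23, 156, 252], [18, 163, 205], [24, 140, 252], [23, 153, 255], [30, 32, 87], [33, 31, 90], [30, 38, 93], [34, 39, 97], [36, 37, 97], [34, 33, 109], [36, 36, 141], [36, 39, 136], [40, 40, 139], [36, 35, 144], [41, 37, 137], [32, 32, 136], [32, 34, 136], [33, 33, 138], [36, 39, 137], [32, 30, 136], [40, 35, 133], [18, 145, 236], [25, 159, 253]]
0.1298683776895043
```

Emit:
apply_moves(series=[[[0,0,-0.3],[0,0,0.9],0.5],[[0,0,-0.3],[0,0,1],0.5],[[0,0,-0.3],[0,0,1],0.5],[[0,0,-0.3],[0,0,1],0.5],[[0,0,-0.3],[0,0,1],0.5]])

```text
clock: 8.2
eef_pos: [0.6909, 0.1652, 0.1397]
ee_rot: [-2.484, -1.918, 0.007]
wrist_force: [-0.6, -0.2, -1.8]
finger_gap: 0.606
gripper_force: 63.4
```

Emit:
apply_moves(series=[[[0,0,-0.3],[0,0,1],0.5],[[0,0,-0.3],[0,0,1],0.5],[[0,0,-0.3],[0,0,1],0.5],[[0,0,-0.3],[0,0,1],0.5],[[0,0,-0.3],[0,0,1],0.5]])

```text
clock: 8.62
eef_pos: [0.6912, 0.1652, 0.1996]
ee_rot: [-2.897, -1.21, 0.008]
wrist_force: [0.1, -0.0, -1.8]
finger_gap: 0.605
gripper_force: 63.4
```

Emit:
apply_moves(series=[[[0,0,-0.3],[0,0,1],0.5],[[0,0,-0.3],[0,0,1],0.5],[[0,0,-0.3],[0,0,1],0.5],[[0,0,0],[0,0,1],0.5],[[0,0,0],[0,0,1],0.5]])

```text
clock: 9.03
eef_pos: [0.6923, 0.1654, 0.2369]
ee_rot: [-3.113, -0.42, 0.003]
wrist_force: [0.4, 0.2, -2.1]
finger_gap: 0.603
gripper_force: 63.4
```

Emit:
apply_moves(series=[[[0,0,0],[0,0,1],0.5],[[0,0,0],[0,0,0.35],0.5],[[0,0,0],[0,0,0],0.5],[[0,0,0],[0,0,0],0.5],[[0,0,0],[0,0,0],0.5]])

```text
clock: 9.45
eef_pos: [0.6921, 0.1654, 0.2367]
ee_rot: [3.135, 0.208, -0.004]
wrist_force: [0.2, -0.2, -2.4]
finger_gap: 0.606
gripper_force: 63.4
```

Run:
```python
from h import *
go([.50,-.27,.245]);print(arm.observe()['clock'],arm.observe()['finger_gap'])
```

```text
pos [0.6921 0.1654 0.2367] yaw 0.1327 tilt [-0.003 -0.   ] units [-6.2  10.15 -0.19]
9.45 0.6056154569840833
```

Emit:
apply_moves(series=[[[-0.41,0.68,0],[0,0,0],0.5],[[-0.41,0.68,0],[0,0,0],0.5],[[-0.41,0.68,0],[0,0,0],0.5],[[-0.41,0.68,0],[0,0,0],0.5],[[-0.41,0.68,0],[0,0,0],0.5]])

```text
clock: 9.87
eef_pos: [0.6284, 0.0188, 0.238]
ee_rot: [3.135, 0.209, -0.001]
wrist_force: [0.6, -0.2, -1.7]
finger_gap: 0.604
gripper_force: 63.4
```

Emit:
apply_moves(series=[[[-0.5,0.8,0],[0,0,0],0.5],[[-0.5,0.8,0],[0,0,0],0.5],[[-0.5,0.8,0],[0,0,0],0.5],[[-0.5,0.8,0],[0,0,0],0.5],[[-0.2,0.3,0],[0,0,0],0.5]])

```text
clock: 10.28
eef_pos: [0.5584, -0.1348, 0.2383]
ee_rot: [3.133, 0.202, -0.002]
wrist_force: [1.3, -0.1, -2.7]
finger_gap: 0.604
gripper_force: 63.5
```

Emit:
apply_moves(series=[[[0,0,0],[0,0,0],0.5],[[0,0,0],[0,0,0],0.5],[[0,0,0],[0,0,0],0.5],[[0,0,0],[0,0,0],0.5],[[0,0,0],[0,0,0],0.5]])

```text
clock: 10.7
eef_pos: [0.561, -0.1292, 0.2384]
ee_rot: [-3.134, -0.21, 0.0]
wrist_force: [-1.1, 0.0, -2.5]
finger_gap: 0.605
gripper_force: 63.5
```

Run:
```python
from h import *
T=np.array(arm.camera_info('wrist')['cam_to_world']);np.save('T8.npy',T)
save('wrist','w8.png')
for t in('seat','ring_on_pan','poise_knob'):rec(t,'wrist',T)
go([.50,-.27,.245])
```

```text
wrist seat 0.93 [ 0.6027 -0.2695  0.1038]
wrist ring_on_pan 0.81 [ 0.6014 -0.2768  0.1311]
pos [ 0.5608 -0.1298  0.2384] yaw 0.1332 tilt [-0. -0.] units [-1.97  3.27 -0.17]
```

Emit:
apply_moves(series=[[[-0.2,0.6,0],[0,0,0],0.5],[[-0.2,0.6,0],[0,0,0],0.5],[[-0.2,0.6,0],[0,0,0],0.5],[[-0.2,0.6,0],[0,0,0],0.5],[[-0.1,0.3,0],[0,0,0],0.5]])

```text
clock: 11.32
eef_pos: [0.5387, -0.2448, 0.2385]
ee_rot: [3.133, 0.205, -0.0]
wrist_force: [0.1, 0.1, -1.7]
finger_gap: 0.606
gripper_force: 63.5
```

Emit:
apply_moves(series=[[[0,0,0],[0,0,0],0.5],[[0,0,0],[0,0,0],0.5],[[0,0,0],[0,0,0],0.5],[[0,0,0],[0,0,0],0.5],[[0,0,0],[0,0,0],0.5]])

```text
clock: 11.73
eef_pos: [0.5394, -0.241, 0.2385]
ee_rot: [-3.134, -0.21, -0.0]
wrist_force: [-0.9, 0.2, -2.2]
finger_gap: 0.607
gripper_force: 63.5
```

Run:
```python
from h import *
T=np.array(arm.camera_info('wrist')['cam_to_world']);np.save('T9.npy',T)
save('wrist','w9.png')
for t in('seat','ring_on_pan','poise_knob'):rec(t,'wrist',T)
go([.50,-.27,.245])
a,b=cv2.imread('pics/w8.png'),cv2.imread('pics/w9.png')
cv2.imwrite('pics/c2.png',np.vstack([a[:300],b[:300]]))
```

```text
wrist seat 0.87 [ 0.6019 -0.2768  0.1036]
wrist seat 0.2 [ 0.5943 -0.0519  0.068 ]
wrist ring_on_pan 0.77 [ 0.5984 -0.281   0.1293]
wrist poise_knob 0.82 [ 0.4901 -0.1289  0.0668]
pos [ 0.5393 -0.2417  0.2385] yaw 0.1328 tilt [ 0. -0.] units [-1.07  0.57 -0.16]
```

View pics/c2.png

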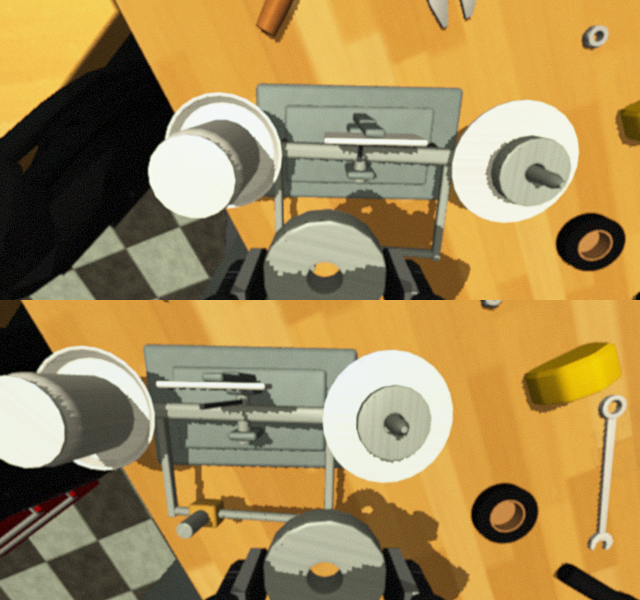

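w8 (upper) shows the first ring's top near (537,168) and the spindle tip near (560,181). w9 (lower) shows the ring near (396,120), the tip near (400,128) and the poise knob at about (187,230). I'll zoom in on both spindles.

Run:
```python
import cv2,numpy as np
a,b=cv2.imread('pics/w8.png')[120:220,480:590],cv2.imread('pics/w9.png')[70:170,345:455]
cv2.imwrite('pics/c3.png',np.hstack([cv2.resize(x,None,fx=3.6,fy=5.4,interpolation=2) if 0 else cv2.resize(x,None,fx=3.6,fy=3.6,interpolation=cv2.INTER_CUBIC) for x in(a,b)]))
```

```text
(no output)
```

View pics/c3.png

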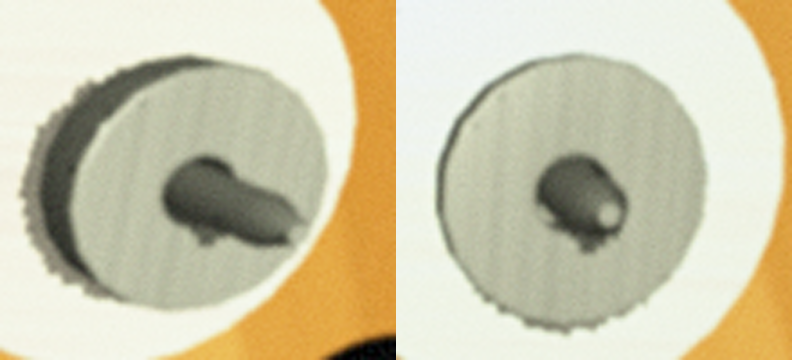

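Left crop: ring top centre at about (199,187) → (535.3,171.9), spindle tip (297,232) → (562.5,184.4). Right crop: ring centre (576,192) → (395,123.3), tip (610,214) → (404.4,129.4).

```bash
cat >> h.py <<'E'
K=np.array(arm.camera_info('wrist')['K'])
def tri(obs):
    A=np.zeros((3,3));b=np.zeros(3);L=[]
    for T,u,v in obs:
        d=T[:3,:3]@np.linalg.inv(K)@[u,v,1];d/=np.linalg.norm(d);P=np.eye(3)-np.outer(d,d);A+=P;b+=P@T[:3,3];L.append((T[:3,3],P))
    x=np.linalg.solve(A,b);return x.round(4),[round(float(np.linalg.norm(P@(x-o)))*1e3,2) for o,P in L]
E
python3 - <<'E'
from h import *
a,b=np.load('T8.npy'),np.load('T9.npy')
ring=tri([(a,535.3,171.9),(b,395,123.3)]);tip=tri([(a,562.5,184.4),(b,404.4,129.4)])
print(ring,tip)
go(list(tip[0][:2])+[.2])
for z,p in((ring[0][2],(535.3,171.9)),):print(z)
E
```

```text
(array([ 0.598 , -0.2846,  0.1287]), [0.23, 0.23]) (array([ 0.5975, -0.2844,  0.1604]), [0.11, 0.11])
pos [ 0.5393 -0.2417  0.2385] yaw 0.1328 tilt [ 0. -0.] units [1.3  1.25 0.96]
0.1287
```

Emit:
apply_moves(series=[[[0.4,0.4,0.2],[0,0,0],0.5],[[0.5,0.45,0.3],[0,0,0],0.5],[[0.4,0.4,0.4],[0,0,0],0.5],[[0,0,0.4],[0,0,0],0.5],[[0,0,0.3],[0,0,0],0.5]])

```text
clock: 12.35
eef_pos: [0.5974, -0.2852, 0.1725]
ee_rot: [-3.134, -0.207, 0.002]
wrist_force: [0.2, -0.6, -3.1]
finger_gap: 0.605
gripper_force: 63.6
```

Emit:
apply_moves(series=[[[0,0,0],[0,0,0],0.5],[[0,0,0],[0,0,0],0.5],[[0,0,0],[0,0,0],0.5],[[0,0,0],[0,0,0],0.5],[[0,0,0],[0,0,0],0.5]])

```text
clock: 12.77
eef_pos: [0.5978, -0.2853, 0.1764]
ee_rot: [3.133, 0.207, 0.004]
wrist_force: [-0.3, 0.0, -2.2]
finger_gap: 0.608
gripper_force: 63.6
```

Run:
```python
from h import *
T=np.array(arm.camera_info('wrist')['cam_to_world'])
im=save('wrist','w10.png')
go([.5975,-.2844,.131]);print(proj('wrist',[.5975,-.2844,.1604]))
cv2.imwrite('pics/c4.png',cv2.resize(im[190:350,220:430,::-1],None,fx=3.5,fy=3.5))
s=arm.observe();print(s['wrist_force'],s['clock'])
```

```text
pos [ 0.5977 -0.2852  0.1761] yaw 0.132 tilt [0.002 0.002] units [-0.01 -0.02  1.13]
[322.63542889 247.62352164]
[ 0.37846224  0.1526697  -2.4759384 ] 12.8167
```

View pics/c4.png

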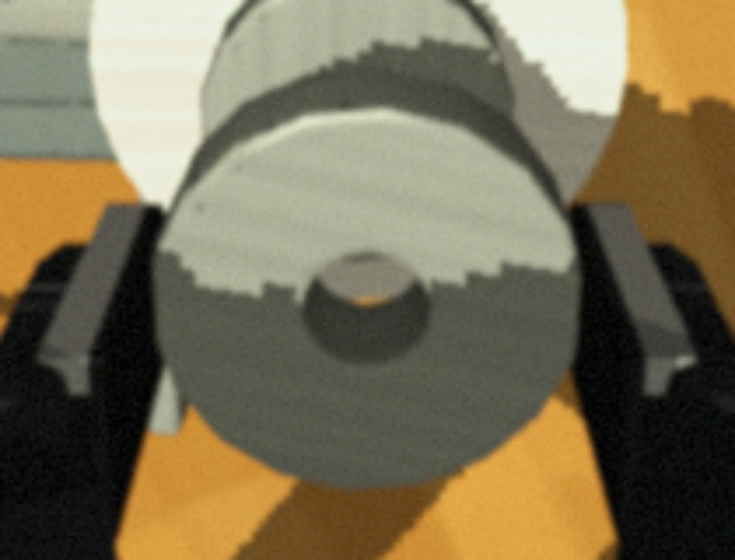

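The held ring is centred to about 1 mm on the spindle axis: its centre is near x = 325 and the lower ring's near 322.6. I'll trim slightly and lower at under 20 mm/s.

Emit:
apply_moves(series=[[[-0.01,-0.03,0.1],[0,0,0],0.5],[[0,0,0.1],[0,0,0],0.5],[[0,0,0.04],[0,0,0],0.5],[[0,0,0.04],[0,0,0],0.5],[[0,0,0.04],[0,0,0],0.5]])

```text
clock: 13.23
eef_pos: [0.5965, -0.2838, 0.1611]
ee_rot: [-3.134, -0.207, 0.001]
wrist_force: [0.0, 0.4, -2.3]
finger_gap: 0.606
gripper_force: 63.6
```

Emit:
apply_moves(series=[[[0,0,0.04],[0,0,0],0.5],[[0,0,0.04],[0,0,0],0.5],[[0,0,0.04],[0,0,0],0.5],[[0,0,0.04],[0,0,0],0.5],[[0,0,0.04],[0,0,0],0.5]])

```text
clock: 13.65
eef_pos: [0.5967, -0.2839, 0.1535]
ee_rot: [3.135, 0.207, 0.0]
wrist_force: [-0.1, 0.4, -3.5]
finger_gap: 0.601
gripper_force: 63.6
```

Emit:
apply_moves(series=[[[0,0,0.04],[0,0,0],0.5],[[0,0,0.04],[0,0,0],0.5],[[0,0,0.04],[0,0,0],0.5],[[0,0,0.04],[0,0,0],0.5],[[0,0,0.04],[0,0,0],0.5]])

```text
clock: 14.07
eef_pos: [0.5966, -0.2839, 0.1455]
ee_rot: [3.135, 0.207, -0.0]
wrist_force: [0.8, 1.6, -2.8]
finger_gap: 0.605
gripper_force: 63.6
```

Emit:
apply_moves(series=[[[0,0,0.04],[0,0,0],0.5],[[0,0,0.04],[0,0,0],0.5],[[0,0,0.03],[0,0,0],0.5],[[0,0,0.03],[0,0,0],0.5],[[0,0,0.03],[0,0,0],0.5]])

```text
clock: 14.48
eef_pos: [0.5967, -0.2839, 0.1388]
ee_rot: [3.135, 0.207, 0.0]
wrist_force: [-0.9, -0.0, -2.2]
finger_gap: 0.604
gripper_force: 63.6
```

Emit:
apply_moves(series=[[[0,0,0.03],[0,0,0],0.5],[[0,0,0.03],[0,0,0],0.5],[[0,0,0.03],[0,0,0],0.5],[[0,0,0.03],[0,0,0],0.5],[[0,0,0.03],[0,0,0],0.5]])

```text
clock: 14.9
eef_pos: [0.5967, -0.2839, 0.1328]
ee_rot: [-3.135, -0.207, -0.0]
wrist_force: [-0.7, 0.9, 0.5]
finger_gap: 0.605
gripper_force: 64.0
```

Emit:
apply_moves(series=[[[0,0,0.02],[0,0,0],0.5],[[0,0,0.02],[0,0,0],0.5],[[0,0,0.02],[0,0,0],0.5],[[0,0,0],[0,0,0],0.5],[[0,0,0],[0,0,0],0.5]])

```text
clock: 15.32
eef_pos: [0.5967, -0.284, 0.1309]
ee_rot: [3.134, 0.207, 0.0]
wrist_force: [-1.2, 0.7, 1.2]
finger_gap: 0.605
gripper_force: 63.9
```

Contact: the wrist force went from −2.4 to +1.2 N, so the ring is resting. I'm releasing gently and backing off upward.

Emit:
apply_moves(series=[[[0,0,0],[0,0,0],0.65],[[0,0,0],[0,0,0],0.72],[[0,0,0],[0,0,0],0.8],[[0,0,0],[0,0,0],0.8],[[0,0,0],[0,0,0],0.8]])

```text
clock: 15.73
eef_pos: [0.5968, -0.284, 0.1305]
ee_rot: [3.135, 0.207, 0.0]
wrist_force: [-1.1, 0.5, 0.3]
finger_gap: 0.803
gripper_force: 0.0
```

Emit:
apply_moves(series=[[[0,0,-0.1],[0,0,0],0.8],[[0,0,-0.3],[0,0,0],0.8],[[0,0,-0.6],[0,0,0],0.8],[[0,0,-0.8],[0,0,0],0.8],[[0,0,-0.6],[0,0,0],0.8]])

```text
clock: 16.15
eef_pos: [0.5972, -0.2842, 0.2298]
ee_rot: [3.133, 0.207, 0.003]
wrist_force: [0.4, -0.5, -0.3]
finger_gap: 0.799
gripper_force: 0.0
```

Run:
```python
from h import *
T=np.array(arm.camera_info('wrist')['cam_to_world'])
im=save('wrist','w11.png');rec('poise_knob','wrist',T)
for c in('scene','top'):save(c,c+'11.png')
s=arm.observe();print(s['clock']);go([.5,-.26,.245])
```

```text
wrist poise_knob 0.59 [ 0.4857 -0.1276  0.0675]
wrist poise_knob 0.49 [ 0.6103 -0.2814  0.1051]
16.35
pos [ 0.5974 -0.2844  0.2288] yaw 0.132 tilt [0.003 0.002] units [-2.33 -0.92 -0.41]
```

Emit:
apply_moves(series=[[[-0.5,-0.56,-0.1],[0,0,0],0.4],[[-0.6,-0.68,-0.1],[0,0,0],0.4],[[-0.7,-0.7,-0.1],[0,0,0],0.4],[[-0.7,-0.7,-0.1],[0,0,0],0.4],[[-0.5,-0.76,0],[0,0,-0.5],0.4]])

```text
clock: 16.77
eef_pos: [0.457, -0.1638, 0.2412]
ee_rot: [-3.127, -0.288, 0.005]
wrist_force: [0.5, 0.5, 0.3]
finger_gap: 0.4
gripper_force: 0.0
```

Emit:
apply_moves(series=[[[0,0,0],[0,0,-1],0.4],[[0,0,0],[0,0,-1],0.4],[[0,0,0],[0,0,-1],0.4],[[0,0,0],[0,0,-1],0.4],[[0,0,0],[0,0,-1],0.4]])

```text
clock: 17.18
eef_pos: [0.4586, -0.1641, 0.2409]
ee_rot: [-2.941, -1.096, 0.003]
wrist_force: [0.6, -0.3, -0.0]
finger_gap: 0.396
gripper_force: 0.0
```

Emit:
apply_moves(series=[[[0,0,0],[0,0,-1],0.4],[[0,0,0],[0,0,-1],0.4],[[0,0,0],[0,0,-1],0.4],[[0,0,0],[0,0,-1],0.4],[[0,0,0],[0,0,-1],0.4]])

```text
clock: 17.6
eef_pos: [0.4587, -0.1642, 0.2407]
ee_rot: [-2.557, -1.819, 0.003]
wrist_force: [0.7, -0.4, 0.4]
finger_gap: 0.4
gripper_force: 0.0
```

Emit:
apply_moves(series=[[[0,0,0],[0,0,-1],0.4],[[0,0,0],[0,0,-1],0.4],[[0,0,0],[0,0,-1],0.4],[[0,0,0],[0,0,-1],0.4],[[0,0,0],[0,0,-1],0.4]])

```text
clock: 18.02
eef_pos: [0.4587, -0.1642, 0.2407]
ee_rot: [-1.999, -2.419, 0.001]
wrist_force: [0.6, 0.7, 0.5]
finger_gap: 0.396
gripper_force: 0.0
```

Emit:
apply_moves(series=[[[0,0,0],[0,0,-1],0.4],[[0,0,0],[0,0,-1],0.4],[[0,0,0],[0,0,-1],0.4],[[0,0,0],[0,0,-1],0.4],[[0,0,0],[0,0,-1],0.4]])

```text
clock: 18.43
eef_pos: [0.4587, -0.1642, 0.2407]
ee_rot: [-1.305, -2.854, -0.001]
wrist_force: [-0.1, 0.1, -0.8]
finger_gap: 0.401
gripper_force: 0.0
```

Emit:
apply_moves(series=[[[0,0,0],[0,0,-1],0.4],[[0,0,0],[0,0,-1],0.4],[[0,0,0],[0,0,-1],0.4],[[0,0,0],[0,0,-1],0.4],[[0,0,0],[0,0,-1],0.4]])

```text
clock: 18.85
eef_pos: [0.4587, -0.1642, 0.2407]
ee_rot: [-0.522, -3.094, -0.002]
wrist_force: [-0.0, 0.3, 0.1]
finger_gap: 0.399
gripper_force: 0.0
```

Emit:
apply_moves(series=[[[0,0,0],[0,0,-1],0.4],[[0,0,0],[0,0,-1],0.4],[[0,0,0],[0,0,-1],0.4],[[0,0,0],[0,0,-1],0.4],[[0,0,0],[0,0,-0.5],0.4]])

```text
clock: 19.27
eef_pos: [0.4587, -0.1642, 0.2407]
ee_rot: [0.214, -3.131, -0.003]
wrist_force: [-0.3, -0.4, 1.1]
finger_gap: 0.4
gripper_force: 0.0
```

Run:
```python
from h import *
T=np.array(arm.camera_info('wrist')['cam_to_world']);np.save('T12.npy',T);print(T.round(3).tolist())
im=save('wrist','w12.png');rec('poise_knob','wrist',T)
s=arm.observe();print(s['clock'],s['q'].round(3));go([.46,-.165,.23])
print(R.from_rotvec(s['ee_rot']).as_matrix().round(3).tolist(),s['finger_gap'])
```

```text
[[-0.137, 0.944, 0.301, 0.381], [0.991, 0.129, 0.044, -0.175], [0.003, 0.305, -0.952, 0.383], [0.0, 0.0, 0.0, 1.0]]
wrist poise_knob 0.75 [ 0.476  -0.1253  0.066 ]
19.3667 [-0.522  0.012  1.736  0.     1.397 -2.224]
pos [ 0.4588 -0.1643  0.2409] yaw -3.0099 tilt [0.003 0.002] units [-0.03 -0.02  0.27]
[[-0.991, -0.131, -0.003], [-0.131, 0.991, 0.002], [0.003, 0.002, -1.0]] 0.403673233492072
```

View pics/w12.png

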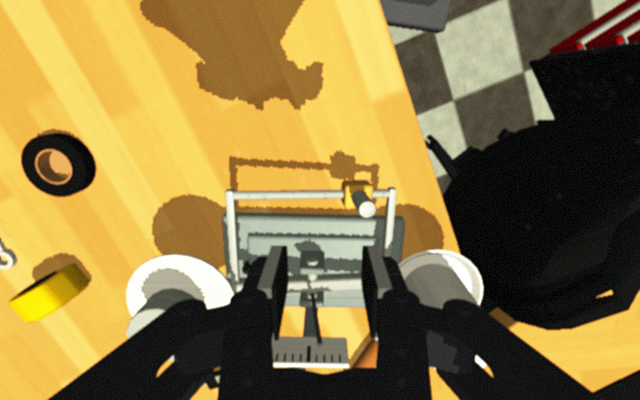

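w12 shows the scale plate and its marks at x 272–347, row ≈355, with the pointer running from (312,275) to about (307,340) near the middle. The poise knob top is at (367,209) and the rail runs from (231,193) to (391,190). I've used my last picture, so the rest is numeric.

Run:
```python
import cv2
g=cv2.cvtColor(cv2.imread('pics/w12.png'),6)
print('     ',*range(272,350,2))
for y in range(324,369,3): print(y,*[f'{v:3d}' for v in g[y,272:350:2]])
```

```text
272 274 276 278 280 282 284 286 288 290 292 294 296 298 300 302 304 306 308 310 312 314 316 318 320 322 324 326 328 330 332 334 336 338 340 342 344 346 348
324  15  25  31   9  71 182 194 195 194 197 204 209 216 222 219 220 118  58  64  62  66  47  28 102 210 216 215 220 223 223 221 224 222 222 223 224 223 224 223
327  16  17  29  18 124 195 194 194 196 194 198 204 213 221 222 212 103  59  64  59  62  48  37  60 194 209 210 215 220 224 223 223 222 223 223 223 224 224 223
330  22  27  23  33 154 196 199 191 193 191 196 200 202 214 215 203  79  59  57  61  59  58  36  42 156 206 202 210 216 220 223 225 222 223 222 224 223 225 224
333  54  41  25  50 182 198 198 195 194 194 194 196 200 199 208 190  69  62  61  73  65  60  35  30 136 203 210 207 211 217 223 224 225 223 224 224 222 226 223
336  78  65  15  70 151 157 154 162 154 169 173 176 172 175 176 155  82  83  83  87  84  86  64  28  78 177 185 190 191 197 206 210 215 211 214 210 214 222 224
339 107  78  49  82 115 121 122 124 116 120 119 121 119 122 119 118 122 120 116 124 122 118  97  33  34 104 121 116 123 119 121 118 121 120 118 
[... 755 characters left out ...]
 125 117  94 123 115 114 105 122 123 113 103 125 124 120 197
357  65 113  62 102 124 119  68 109 118 117  66 111 123 111  67 105 119  96  23  78 120 114  74 110 120 103  64 117 121  99  72 115 122 100  73 120 124 115 175
360  43 101  67 114 118 115  73 112 116 118  68 111 120 109  70 116 115  81  21  92 120 109  66 119 119 109  61 115 122 106  61 114 121 101  72 119 124 121 119
363  83 239 242 242 242 243 240 240 239 236 237 238 231 233 235 231 232 226 227 215 218 221 216 213 211 211 207 208 202 199 197 199 196 194 186 184 182 183 168
366  69 243 250 251 251 250 252 252 247 250 248 248 249 249 252 253 253 250 251 251 251 253 252 253 252 252 253 253 254 255 255 255 255 255 255 254 255 255 253
```

Run:
```python
from h import *
b,c=np.load('T9.npy'),np.load('T12.npy')
k=tri([(b,184.5,230.5),(c,367,209)]);print(k)
yb=np.array([-.132,.991,0]);mid=np.array([.482,-.174,0]);print('along',(k[0]-mid)@yb,'xb',(k[0]-mid)@[.991,.132,0])
go([*k[0][:2],.095])
for f,(x0,x1,y0,y1) in(('w12',(345,390,195,225)),('w9',(165,225,205,245))):
    im=cv2.imread(f'pics/{f}.png');g=cv2.cvtColor(im,cv2.COLOR_BGR2HSV)[y0:y1,x0:x1]
    m=((g[:,:,1]<50)&(g[:,:,2]>200));v,u=np.nonzero(m);print(f,m.sum(),u.mean()+x0 if len(u) else 0,v.mean()+y0 if len(v) else 0)
# pointer tip triangulation from w12 vs plate width
i=np.load('T12.npy')
```

```text
(array([ 0.4785, -0.1235,  0.1003]), [0.35, 0.35])
along 0.05050749999999998 xb 0.003197499999999996
pos [ 0.4588 -0.1643  0.2409] yaw -3.0099 tilt [0.003 0.002] units [-0.63  0.94  3.65]
w12 362 368.99723756906076 211.6657458563536
w9 4 185.5 225.25
```

Emit:
apply_moves(series=[[[-0.13,0.24,0.55],[0,0,0],0.4],[[-0.13,0.24,0.55],[0,0,0],0.4],[[-0.13,0.24,0.55],[0,0,0],0.4],[[-0.13,0.22,0.55],[0,0,0],0.4],[[0,0,0.45],[0,0,0],0.4]])

```text
clock: 19.78
eef_pos: [0.4744, -0.1227, 0.1339]
ee_rot: [0.206, -3.132, -0.004]
wrist_force: [-0.3, 0.5, -0.1]
finger_gap: 0.398
gripper_force: 0.0
```

Run:
```python
from h import *
T=np.array(arm.camera_info('wrist')['cam_to_world'])
im=save('wrist','w13.png')
go([.475,-.1238,.083])
g=cv2.cvtColor(im,cv2.COLOR_RGB2HSV)
print(proj('wrist',[.4785,-.1235,.1003]))
m=((g[:,:,1]<50)&(g[:,:,2]>200)).astype('u1');n,l,st,ce=cv2.connectedComponentsWithStats(m)
for j in range(1,n):
    if st[j,4]>150 and 250<ce[j][0]<400:print(st[j],ce[j].round(1))
rec('poise_knob','wrist',T)
```

```text
pos [ 0.4716 -0.1223  0.1304] yaw -3.0101 tilt [0.009 0.006] units [-0.09 -0.06  1.18]
[319.85470429 246.06497296]
[375  11  44  24 506] [392.1  20.7]
[337 204  36  43 606] [360.8 220.3]
[ 288  227   60   39 1461] [318.7 249.7]
[ 287  272   58   27 1308] [315.2 284.5]
[283 313  49   7 202] [302.2 316.4]
[ 272  324  106   44 2674] [328.5 346.5]
wrist poise_knob 0.87 [ 0.475  -0.1232  0.0683]
```

Emit:
apply_moves(series=[[[-0.06,-0.06,0.3],[0,0,0],0.4],[[0,0,0.35],[0,0,0],0.4],[[0,0,0.3],[0,0,0],0.4],[[0,0,0.2],[0,0,0],0.4],[[0,0,0],[0,0,0],0.4]])

```text
clock: 20.3
eef_pos: [0.4774, -0.1269, 0.0893]
ee_rot: [0.205, -3.133, -0.002]
wrist_force: [0.4, -0.3, -0.0]
finger_gap: 0.395
gripper_force: 0.0
```

Run:
```python
from h import *
save('wrist','w14.png');go([.475,-.1238,.083]);s=arm.observe();print(s['wrist_force'],s['clock'])
```

```text
pos [ 0.478  -0.1272  0.0902] yaw -3.0106 tilt [0.001 0.   ] units [0.06 0.09 0.18]
[ 1.02901239 -0.42711483  0.01016161] 20.35
```

Emit:
apply_moves(series=[[[0,-0.04,0.1],[0,0,0],0.4],[[0,-0.06,0],[0,0,0],0.4],[[0,-0.07,0],[0,0,0],0.4],[[0,-0.08,0],[0,0,0],0.4],[[0,-0.08,0],[0,0,0],0.4]])

```text
clock: 20.77
eef_pos: [0.48, -0.1389, 0.0871]
ee_rot: [-0.206, 3.135, 0.005]
wrist_force: [-1.7, 7.1, 4.3]
finger_gap: 0.402
gripper_force: 3.1
```

Emit:
apply_moves(series=[[[0,-0.08,0],[0,0,0],0.4],[[0,-0.08,0],[0,0,0],0.4],[[0,-0.08,0],[0,0,0],0.4],[[0,-0.08,0],[0,0,0],0.4],[[0,-0.08,0],[0,0,0],0.4]])

```text
clock: 21.18
eef_pos: [0.4821, -0.1546, 0.0872]
ee_rot: [-0.206, 3.135, 0.005]
wrist_force: [-1.5, 6.6, 4.3]
finger_gap: 0.398
gripper_force: 3.1
```

Emit:
apply_moves(series=[[[0,-0.08,0],[0,0,0],0.4],[[0,-0.08,0],[0,0,0],0.4],[[0,-0.08,0],[0,0,0],0.4],[[0,-0.08,0],[0,0,0],0.4],[[0,-0.08,0],[0,0,0],0.4]])

```text
clock: 21.6
eef_pos: [0.4843, -0.1709, 0.0872]
ee_rot: [-0.207, 3.134, 0.003]
wrist_force: [-1.8, 4.7, 3.0]
finger_gap: 0.398
gripper_force: 2.4
```

Run:
```python
from h import *
s=arm.observe();print(s['wrist_force'].round(1),s['clock'],s['gripper_force']);go([.475,-.1238,.083])
```

```text
[-1.8  4.7  3. ] 21.6 2.3988452553749084
pos [ 0.4843 -0.1709  0.0872] yaw -3.0099 tilt [-0.001  0.002] units [0.08 1.2  0.11]
```

Emit:
apply_moves(series=[[[0,0.15,0],[0,0,0],0.4],[[0,0.05,-0.2],[0,0,0],0.4],[[0,0,-0.6],[0,0,0],0.4],[[0.15,0,-0.8],[0,0,0],0.4],[[0.15,0,-0.8],[0,0,0],0.4]])

```text
clock: 22.02
eef_pos: [0.4704, -0.165, 0.1833]
ee_rot: [0.208, -3.133, -0.0]
wrist_force: [1.5, -0.3, 0.6]
finger_gap: 0.397
gripper_force: 0.0
```

Emit:
apply_moves(series=[[[0.15,0,-0.8],[0,0,0],0.4],[[0.15,0,-0.6],[0,0,0],0.4],[[0,0,0],[0,0,0],0.4],[[0,0,0],[0,0,0],0.4],[[0,0,0],[0,0,0],0.4]])

```text
clock: 22.43
eef_pos: [0.4589, -0.1668, 0.2383]
ee_rot: [0.207, -3.135, 0.0]
wrist_force: [0.7, 0.6, -0.7]
finger_gap: 0.399
gripper_force: 0.0
```

Emit:
apply_moves(series=[[[0,0,0],[0,0,0],0.4],[[0,0,0],[0,0,0],0.4],[[0,0,0],[0,0,0],0.4],[[0,0,0],[0,0,0],0.4],[[0,0,0],[0,0,0],0.4]])

```text
clock: 22.85
eef_pos: [0.4591, -0.1668, 0.2378]
ee_rot: [0.207, -3.134, -0.001]
wrist_force: [-0.0, -0.3, -0.4]
finger_gap: 0.403
gripper_force: 0.0
```

```bash
cat >> h.py <<'E'
def look(f):
    T=np.array(arm.camera_info('wrist')['cam_to_world']);np.save('T_'+f+'.npy',T);im=save('wrist',f+'.png');print(arm.observe()['clock'])
    rec('poise_knob','wrist',T);go([.475,-.1238,.083]);return im
def show(im,x0,x1,y0,y1,st=2,sy=3):
    g=cv2.cvtColor(im,7);print('    ',*[f'{x:3d}' for x in range(x0,x1,st)])
    for y in range(y0,y1,sy):print(y,*[f'{v:3d}' for v in g[y,x0:x1:st]])
E
python3 - <<'E'
from h import *
im=look('w15')
show(im,270,360,318,369)
E
```

```text
22.9
wrist poise_knob 0.65 [ 0.4791 -0.1604  0.072 ]
pos [ 0.4592 -0.1669  0.2381] yaw -3.0096 tilt [0.001 0.   ] units [-0.54  1.01  3.88]
     270 272 274 276 278 280 282 284 286 288 290 292 294 296 298 300 302 304 306 308 310 312 314 316 318 320 322 324 326 328 330 332 334 336 338 340 342 344 346 348 350 352 354 356 358
318  21  20  22  27   5  24 141 196 194 192 197 203 212 221 221 220 219 221 213 111  62  64  62  50  32  78 216 219 218 224 221 222 221 222 222 223 223 222 223 222 222 221 215 206 196
321  17  18  22  23   8  50 172 192 194 195 196 200 209 217 221 221 220 221 209  92  63  60  67  60  36  50 186 222 221 223 222 223 221 222 222 224 222 221 222 222 222 222 222 216 203
324  12  11  23  19   6  63 186 192 191 193 197 194 199 208 215 221 221 221 201  82  56  64  64  59  37  30 156 218 220 216 220 222 223 222 220 221 222 222 223 226 222 223 223 217 210
327  15  12  24  18  12 122 195 194 194 193 193 196 195 203 207 218 218 223 202  67  62  62  56  67  50  25 105 206 212 211 219 220 221 221 224 223 221 223 222 223 224 222 223 220 211
330  17  11  15  24  30 150 193 190 193
[... 1652 characters left out ...]
 117  61 111 117 111  70 111 115 119  68 107 117  84  13  93 115 112  75 116 123 111  80 122 120 106  79 122 123 102  86 123 114 117 178 174 126 130
360  12  41 112 118 109  62 113 118 101  60 111 114 106  63 109 120 103  62 113 118  76  14  90 118 112  58 117 121 108  70 118 118 105  70 121 118  96  65 117 117 118 126 127 130 123
363  23  43 115 129 111  96 127 129 115  99 122 126 108  87 121 127 107  88 121 119  81  46 100 124 108  77 120 117 113  75 118 122 108  74 112 120 108  69 115 122 123 116 124 118  76
366  23  73 249 250 252 251 250 250 246 250 248 246 246 249 248 251 250 249 249 249 251 250 248 248 246 247 246 247 245 244 244 245 241 243 243 241 239 242 237 236 238 208 127  77  52
```

Emit:
apply_moves(series=[[[-0.14,0.02,0.7],[0,0,0],0.4],[[-0.14,0.03,0.8],[0,0,0],0.4],[[-0.14,0.03,0.8],[0,0,0],0.4],[[-0.12,0.02,0.5],[0,0,0],0.4],[[0,0,0.4],[0,0,0],0.4]])

```text
clock: 23.37
eef_pos: [0.4795, -0.1593, 0.108]
ee_rot: [0.207, -3.132, -0.003]
wrist_force: [0.2, -0.7, 0.2]
finger_gap: 0.396
gripper_force: 0.0
```

Run:
```python
from h import *
go([.480,-.160,.086]);print(arm.observe()['wrist_force'])
```

```text
pos [ 0.4795 -0.1593  0.108 ] yaw -3.0093 tilt [0.002 0.002] units [-0.01 -0.02  0.55]
[ 0.23200578 -0.7284159   0.17125846]
```

Emit:
apply_moves(series=[[[0,0,0.2],[0,0,0],0.4],[[0,0,0.2],[0,0,0],0.4],[[0,-0.05,0.1],[0,0,0],0.4],[[0,-0.07,0],[0,0,0],0.4],[[0,-0.07,0],[0,0,0],0.4]])

```text
clock: 23.78
eef_pos: [0.4818, -0.1683, 0.0913]
ee_rot: [-0.207, 3.133, -0.001]
wrist_force: [0.1, 2.3, -1.0]
finger_gap: 0.399
gripper_force: 1.4
```

Emit:
apply_moves(series=[[[0,-0.07,0],[0,0,0],0.4],[[0,-0.07,0],[0,0,0],0.4],[[0,-0.07,0],[0,0,0],0.4],[[0,-0.07,0],[0,0,0],0.4],[[0,-0.07,0],[0,0,0],0.4]])

```text
clock: 24.2
eef_pos: [0.4834, -0.1818, 0.091]
ee_rot: [-0.207, 3.134, -0.0]
wrist_force: [0.8, 4.2, 2.8]
finger_gap: 0.407
gripper_force: 2.1
```

Emit:
apply_moves(series=[[[0,-0.07,0],[0,0,0],0.4],[[0,-0.07,0],[0,0,0],0.4],[[0,-0.07,0],[0,0,0],0.4],[[0,-0.07,0],[0,0,0],0.4],[[0,0,0],[0,0,0],0.4]])

```text
clock: 24.62
eef_pos: [0.4846, -0.1934, 0.0903]
ee_rot: [-0.206, 3.135, -0.001]
wrist_force: [0.4, 2.0, 0.8]
finger_gap: 0.402
gripper_force: 1.2
```

Emit:
apply_moves(series=[[[0,0.15,0],[0,0,0],0.4],[[0,0.05,-0.2],[0,0,0],0.4],[[0,0.15,-0.6],[0,0,0],0.4],[[0.15,0.15,-0.8],[0,0,0],0.4],[[0.15,0.15,-0.8],[0,0,0],0.4]])

```text
clock: 25.03
eef_pos: [0.4682, -0.1682, 0.187]
ee_rot: [0.208, -3.133, 0.0]
wrist_force: [0.7, -0.6, -0.1]
finger_gap: 0.397
gripper_force: 0.0
```

Emit:
apply_moves(series=[[[0.15,0.1,-0.8],[0,0,0],0.4],[[0.15,0,-0.6],[0,0,0],0.4],[[0,0,0],[0,0,0],0.4],[[0,0,0],[0,0,0],0.4],[[0,0,0],[0,0,0],0.4]])

```text
clock: 25.45
eef_pos: [0.4564, -0.166, 0.2422]
ee_rot: [0.207, -3.134, 0.001]
wrist_force: [-0.7, 0.2, -0.7]
finger_gap: 0.399
gripper_force: 0.0
```

Emit:
apply_moves(series=[[[0,0,0],[0,0,0],0.4],[[0,0,0],[0,0,0],0.4],[[0,0,0],[0,0,0],0.4],[[0,0,0],[0,0,0],0.4],[[0,0,0],[0,0,0],0.4]])

```text
clock: 25.87
eef_pos: [0.4566, -0.166, 0.2418]
ee_rot: [0.207, -3.134, -0.001]
wrist_force: [-0.3, -0.5, 0.0]
finger_gap: 0.402
gripper_force: 0.0
```

Run:
```python
from h import *
im=look('w16')
show(im,270,360,328,369)
```

```text
25.9167
wrist poise_knob 0.69 [ 0.4828 -0.1765  0.0733]
pos [ 0.4567 -0.166   0.2422] yaw -3.0097 tilt [0. 0.] units [-0.59  0.99  3.98]
     270 272 274 276 278 280 282 284 286 288 290 292 294 296 298 300 302 304 306 308 310 312 314 316 318 320 322 324 326 328 330 332 334 336 338 340 342 344 346 348 350 352 354 356 358
328  19  13  27  25  26 129 197 196 191 191 193 197 196 202 205 216 221 223 129  58  62  66  61  56  43  39 164 206 210 214 220 223 224 223 220 223 224 222 222 222 223 222 222 221 214
331  20  16  21  24  36 162 197 193 196 192 188 193 190 194 201 207 213 214 114  61  66  58  64  66  41  30 130 203 205 208 215 221 223 223 224 223 222 221 223 223 222 222 222 222 218
334  20  61  52  21  61 185 196 193 196 197 194 192 191 194 199 196 202 192  89  59  64  61  56  63  49  25  91 196 203 206 211 212 223 225 223 222 222 224 222 222 222 222 223 222 222
337  19  87  64  15  77 151 160 159 157 159 151 158 159 163 173 172 178 161 100  92  90  89  90  85  66  34  60 167 183 184 188 193 200 203 204 203 203 210 210 216 223 223 224 225 223
340  50 161 134  85 100 117 112 115 120 12
[... 1097 characters left out ...]
  93  75 113 118  96  88 117 118  75  93 117 114  33  57 118 116  69 105 121 118  60 105 116 118  65 103 122 112  62 111 116 118 146 177 124 126 117
361  15  43 110 115  86  92 121 117  83  93 114 115  81  97 118 119  84 103 119 102  35  71 114 113  76 105 122 116  71 109 122 116  69 106 123 115  62 106 127 120 125 123 129 120  74
364  24  75 241 246 243 243 243 242 241 243 240 238 239 238 238 238 238 235 235 236 235 234 219 231 227 227 223 222 219 210 216 215 213 213 208 211 208 206 204 206 186 136 120  72  60
367  17  57 208 232 240 244 242 243 245 243 243 244 244 245 247 250 247 249 250 250 248 249 251 249 249 251 251 251 251 251 252 253 253 252 253 253 253 255 255 255 255 141  53  42  56
```

Emit:
apply_moves(series=[[[-0.15,-0.08,0.7],[0,0,0],0.4],[[-0.15,-0.1,0.8],[0,0,0],0.4],[[-0.16,-0.1,0.8],[0,0,0],0.4],[[-0.16,-0.07,0.6],[0,0,0],0.4],[[0,0,0.45],[0,0,0],0.4]])

```text
clock: 26.38
eef_pos: [0.483, -0.1765, 0.106]
ee_rot: [0.207, -3.133, -0.002]
wrist_force: [-0.7, -0.3, -0.1]
finger_gap: 0.401
gripper_force: 0.0
```

Emit:
apply_moves(series=[[[0,0,0.2],[0,0,0],0.4],[[0,0,0.2],[0,0,0],0.4],[[0,-0.05,0.1],[0,0,0],0.4],[[0,-0.07,0],[0,0,0],0.4],[[0,-0.07,0],[0,0,0],0.4]])

```text
clock: 26.8
eef_pos: [0.4847, -0.1845, 0.0894]
ee_rot: [-0.207, 3.134, -0.0]
wrist_force: [-1.6, 3.9, -2.6]
finger_gap: 0.401
gripper_force: 2.0
```

Emit:
apply_moves(series=[[[0,-0.07,0],[0,0,0],0.4],[[0,-0.07,0],[0,0,0],0.4],[[0,-0.07,0],[0,0,0],0.4],[[0,-0.07,0],[0,0,0],0.4],[[0,-0.07,0],[0,0,0],0.4]])

```text
clock: 27.22
eef_pos: [0.4861, -0.198, 0.0887]
ee_rot: [-0.207, 3.134, 0.001]
wrist_force: [-0.2, 3.8, 0.2]
finger_gap: 0.408
gripper_force: 2.3
```

Emit:
apply_moves(series=[[[0,-0.07,0],[0,0,0],0.4],[[0,-0.07,0],[0,0,0],0.4],[[0,-0.07,0],[0,0,0],0.4],[[0,-0.07,0],[0,0,0],0.4],[[0,-0.07,0],[0,0,0],0.4]])

```text
clock: 27.63
eef_pos: [0.4873, -0.2115, 0.0876]
ee_rot: [0.207, -3.133, -0.003]
wrist_force: [0.0, 4.6, -2.2]
finger_gap: 0.404
gripper_force: 2.3
```

Run:
```python
from h import *
go([.459,-.1665,.241]);print(arm.observe()['wrist_force'])
```

```text
pos [ 0.4873 -0.2115  0.0876] yaw -3.0097 tilt [0.001 0.002] units [ 0.56  1.21 -3.83]
[ 0.00691023  4.55743428 -2.22873277]
```

Emit:
apply_moves(series=[[[0,0.15,0],[0,0,0],0.4],[[0,0.06,-0.2],[0,0,0],0.4],[[0,0.2,-0.6],[0,0,0],0.4],[[0.15,0.2,-0.8],[0,0,0],0.4],[[0.15,0.2,-0.8],[0,0,0],0.4]])

```text
clock: 28.05
eef_pos: [0.4714, -0.1817, 0.1859]
ee_rot: [0.207, -3.134, 0.002]
wrist_force: [-0.0, -0.9, 0.7]
finger_gap: 0.399
gripper_force: 0.0
```

Emit:
apply_moves(series=[[[0.15,0.2,-0.8],[0,0,0],0.4],[[0.1,0.2,-0.6],[0,0,0],0.4],[[0,0,0],[0,0,0],0.4],[[0,0,0],[0,0,0],0.4],[[0,0,0],[0,0,0],0.4]])

```text
clock: 28.47
eef_pos: [0.4596, -0.1672, 0.2406]
ee_rot: [-0.207, 3.134, -0.002]
wrist_force: [0.5, 0.5, -0.2]
finger_gap: 0.403
gripper_force: 0.0
```

Emit:
apply_moves(series=[[[0,0,0],[0,0,0],0.4],[[0,0,0],[0,0,0],0.4],[[0,0,0],[0,0,0],0.4],[[0,0,0],[0,0,0],0.4],[[0,0,0],[0,0,0],0.4]])

```text
clock: 28.88
eef_pos: [0.4595, -0.1669, 0.2398]
ee_rot: [0.207, -3.134, -0.001]
wrist_force: [0.7, 0.1, 1.0]
finger_gap: 0.401
gripper_force: 0.0
```

Run:
```python
from h import *
im=look('w17')
show(im,280,340,328,369)
```

```text
28.9333
wrist poise_knob 0.58 [ 0.4836 -0.1939  0.0716]
pos [ 0.4596 -0.1669  0.2401] yaw -3.0098 tilt [0.001 0.   ] units [-0.53  1.02  3.93]
     280 282 284 286 288 290 292 294 296 298 300 302 304 306 308 310 312 314 316 318 320 322 324 326 328 330 332 334 336 338
328 129 197 192 189 191 191 194 194 195 204 212 218 223 201  72  49  31  41  62  58 124 201 204 204 207 211 221 224 223 222
331 157 196 192 191 192 192 187 191 191 194 205 206 213 187  60  47  28  43  56  55 122 201 201 200 202 211 217 220 221 222
334 180 191 194 191 199 194 192 193 192 191 198 202 200 156  60  49  32  38  62  61 120 199 200 200 203 205 210 216 222 222
337 125 122 126 126 124 131 131 134 131 130 129 134 132 117 100  67  27  61 105 106 115 153 155 151 154 148 151 158 159 177
340 116 114 119 118 116 120 117 114 115 118 118 115 116 119 120  69  29  74 120 121 114 120 118 123 123 115 115 117 118 119
343 114 111 109 115 122 113 113 114 112 120 116 115 111 116 116  74  60  77 118 116 118 111 118 113 119 115 117 114 118 109
346 112 113 117 118 115 113 115 119 120 117 119 115 114 116 114  94  69  77 122 126 119 
[... 203 characters left out ...]
 115 117 117 118 119  96  13  73 123 120 118 116 120 120 118 122 119 123 121 118
355  74  86 117 109  73  96 121 110  68 105 119 117  65 109 117  93  21  74 116 118  71 106 112 112  77 116 117 110  82 116
358  55 111 118 112  59 107 122 114  57 102 117 112  64 109 117  97  10  86 123 117  68 114 117 106  65 108 111 107  60 117
361 100 122 127 124  96 118 128 120  91 118 122 119  85 115 121  93  58  95 122 119  81 114 116 112  82 116 115 113  77 115
364 253 253 253 253 252 253 252 253 252 253 249 250 251 249 250 250 251 248 249 249 249 248 247 247 245 245 244 245 243 243
367 194 198 201 197 196 191 177 179 183 191 190 189 197 211 231 237 236 233 237 235 237 240 241 245 246 246 246 247 245 247
```

The pointer tip (≈312.0) now sits almost on the middle mark (≈312.3). I'll centre the camera on the mark to remove parallax, let it settle longer and measure finely.

Emit:
apply_moves(series=[[[0,-0.15,0],[0,0,0],0.4],[[0,-0.1,0],[0,0,0],0.4],[[0,0,0],[0,0,0],0.4],[[0,0,0],[0,0,0],0.4],[[0,0,0],[0,0,0],0.4]])

```text
clock: 29.4
eef_pos: [0.461, -0.177, 0.2405]
ee_rot: [-0.206, 3.135, 0.0]
wrist_force: [-0.2, 0.2, -0.9]
finger_gap: 0.397
gripper_force: 0.0
```

```bash
cat >> h.py <<'E'
def cen(g,y,lo,hi):
    r=g[y,lo:hi].astype(float);w=np.clip(np.median(r)-10-r,0,None);return (w*np.arange(lo,hi)).sum()/w.sum() if w.sum()>60 else np.nan
E
python3 - <<'E'
from h import *
for k in range(3):
    T=np.array(arm.camera_info('wrist')['cam_to_world'])
    im=save('wrist',f'w18{k}.png');g=cv2.cvtColor(im,7)
    lo=int(min(range(305,340),key=lambda x:g[350:354,x].sum()));lo-=7;hi=lo+15
    print(arm.observe()['clock'],lo+7,[(y,round(cen(g,y,lo,hi),1)) for y in range(337,363)])
    d=T[:3,:3].T@np.array([0,0,-1]);print((K@d/d[2])[:2])
E
```

```text
29.45 324 [(337, np.float64(323.3)), (338, np.float64(323.3)), (339, np.float64(323.3)), (340, np.float64(323.3)), (341, np.float64(323.3)), (342, np.float64(323.1)), (343, np.float64(323.0)), (344, np.float64(323.4)), (345, np.float64(324.1)), (346, np.float64(324.2)), (347, np.float64(324.1)), (348, np.float64(324.2)), (349, np.float64(324.2)), (350, np.float64(324.2)), (351, np.float64(324.2)), (352, np.float64(324.2)), (353, np.float64(324.0)), (354, np.float64(324.0)), (355, np.float64(324.2)), (356, np.float64(323.9)), (357, np.float64(323.7)), (358, np.float64(323.5)), (359, np.float64(323.8)), (360, np.float64(324.2)), (361, nan), (362, nan)]
[324.14205123  83.97533638]
29.5 324 [(337, np.float64(323.2)), (338, np.float64(323.1)), (339, np.float64(323.1)), (340, np.float64(323.0)), (341, np.float64(323.0)), (342, np.float64(323.0)), (343, np.float64(322.7)), (344, nan), (345, np.float64(323.6)), (346, np.float64(323.8)), (347, np.float64(323.8)), (348, np.float64(323.8)), (349, np.float64(323.9)), (350, np.float64(323.8)), (351, np.float64(323.8)), (352, np.float64(323.9)), (
[... 245 characters left out ...]
 83.97784144]
29.55 324 [(337, np.float64(323.0)), (338, np.float64(323.0)), (339, np.float64(323.1)), (340, np.float64(322.9)), (341, np.float64(322.9)), (342, np.float64(322.8)), (343, np.float64(322.6)), (344, np.float64(323.0)), (345, np.float64(323.6)), (346, np.float64(323.8)), (347, np.float64(323.9)), (348, np.float64(323.8)), (349, np.float64(323.8)), (350, np.float64(323.8)), (351, np.float64(323.9)), (352, np.float64(323.8)), (353, np.float64(323.9)), (354, np.float64(324.5)), (355, np.float64(324.6)), (356, np.float64(324.5)), (357, np.float64(324.4)), (358, np.float64(324.2)), (359, np.float64(323.9)), (360, np.float64(324.3)), (361, nan), (362, nan)]
[324.1551357   83.97526968]
```

The tip is 0.9 px past the mark, about +0.011 rad or 1.2 mm of poise. I'll trim it by nudging back towards the tin, then repeating the same calibrated push but stopping 1.2 mm shorter.

Emit:
apply_moves(series=[[[-0.15,-0.14,0.7],[0,0,0],0.4],[[-0.15,-0.15,0.8],[0,0,0],0.4],[[-0.15,-0.15,0.8],[0,0,0],0.4],[[-0.14,-0.14,0.6],[0,0,0],0.4],[[0,0,0.4],[0,0,0],0.4]])

```text
clock: 29.97
eef_pos: [0.4869, -0.1966, 0.1057]
ee_rot: [0.207, -3.132, -0.002]
wrist_force: [0.4, 0.2, 0.5]
finger_gap: 0.405
gripper_force: 0.0
```

Emit:
apply_moves(series=[[[0,0,0.2],[0,0,0],0.4],[[0,0,0.2],[0,0,0],0.4],[[0,0.04,0.1],[0,0,0],0.4],[[0,0.06,0],[0,0,0],0.4],[[0,0.07,0],[0,0,0],0.4]])

```text
clock: 30.38
eef_pos: [0.4871, -0.1901, 0.0894]
ee_rot: [-0.207, 3.133, -0.001]
wrist_force: [0.4, 0.3, 1.4]
finger_gap: 0.402
gripper_force: 0.0
```

Run:
```python
from h import *
go([.4873,-.2103,.0876]);s=arm.observe();print(s['wrist_force'],s['gripper_force'])
```

```text
pos [ 0.4871 -0.1901  0.0894] yaw -3.0097 tilt [-0.001 -0.001] units [ 0.06 -0.5   0.05]
[0.40366165 0.27687889 1.4350664 ] 0.0
```

Emit:
apply_moves(series=[[[0,0.06,0],[0,0,0],0.4],[[0,0.06,0],[0,0,0],0.4],[[0,0.06,0],[0,0,0],0.4],[[0,0.06,0],[0,0,0],0.4],[[0,0.06,0],[0,0,0],0.4]])

```text
clock: 30.8
eef_pos: [0.4864, -0.1789, 0.0899]
ee_rot: [-0.207, 3.131, -0.004]
wrist_force: [0.8, -4.1, 3.1]
finger_gap: 0.404
gripper_force: 2.2
```

Run:
```python
from h import *
go([.4873,-.2103,.0876]);s=arm.observe();print(s['wrist_force'],s['gripper_force'])
```

```text
pos [ 0.4864 -0.1789  0.0899] yaw -3.0098 tilt [-0.003 -0.003] units [ 0.08 -0.78  0.06]
[ 0.75778631 -4.10863003  3.06188352] 2.1743935346603394
```

Emit:
apply_moves(series=[[[0,0.06,0],[0,0,0],0.4],[[0,-0.05,0],[0,0,0],0.4],[[0,-0.07,0.03],[0,0,0],0.4],[[0,-0.07,0.03],[0,0,0],0.4],[[0,-0.07,0],[0,0,0],0.4]])

```text
clock: 31.22
eef_pos: [0.4847, -0.185, 0.0846]
ee_rot: [0.207, -3.132, -0.004]
wrist_force: [-0.2, 0.9, -0.4]
finger_gap: 0.398
gripper_force: 0.0
```

Emit:
apply_moves(series=[[[0,-0.07,0],[0,0,0],0.4],[[0,-0.07,0],[0,0,0],0.4],[[0,-0.07,0],[0,0,0],0.4],[[0,-0.07,0],[0,0,0],0.4],[[0,-0.07,0],[0,0,0],0.4]])

```text
clock: 31.63
eef_pos: [0.4873, -0.199, 0.0854]
ee_rot: [0.206, -3.134, -0.004]
wrist_force: [0.3, 3.5, -2.1]
finger_gap: 0.398
gripper_force: 1.7
```

Run:
```python
from h import *
go([.4873,-.2103,.0876]);s=arm.observe();print(s['wrist_force'],s['gripper_force'])
```

```text
pos [ 0.4873 -0.199   0.0854] yaw -3.01 tilt [0.001 0.003] units [ 0.04 -0.28 -0.06]
[ 0.25289252  3.4718757  -2.13613096] 1.7184551060199738
```

Emit:
apply_moves(series=[[[0,-0.07,-0.05],[0,0,0],0.4],[[0,-0.07,0],[0,0,0],0.4],[[0,-0.07,0],[0,0,0],0.4],[[0,-0.07,0],[0,0,0],0.4],[[0,0.15,0],[0,0,0],0.4]])

```text
clock: 32.05
eef_pos: [0.4892, -0.2069, 0.0884]
ee_rot: [-0.206, 3.134, -0.004]
wrist_force: [0.3, -0.5, -0.3]
finger_gap: 0.396
gripper_force: 0.0
```

Emit:
apply_moves(series=[[[0,0.06,-0.2],[0,0,0],0.4],[[0,0.15,-0.6],[0,0,0],0.4],[[0.15,0.15,-0.8],[0,0,0],0.4],[[0.15,0.2,-0.8],[0,0,0],0.4],[[0.15,0.2,-0.8],[0,0,0],0.4]])

```text
clock: 32.47
eef_pos: [0.467, -0.1778, 0.219]
ee_rot: [-0.207, 3.132, -0.005]
wrist_force: [-0.5, 0.0, -0.4]
finger_gap: 0.398
gripper_force: 0.0
```

Emit:
apply_moves(series=[[[0.15,0,-0.65],[0,0,0],0.4],[[0,0,0],[0,0,0],0.4],[[0,0,0],[0,0,0],0.4],[[0,0,0],[0,0,0],0.4],[[0,0,0],[0,0,0],0.4]])

```text
clock: 32.88
eef_pos: [0.4602, -0.1779, 0.2411]
ee_rot: [0.207, -3.133, -0.001]
wrist_force: [0.9, 0.4, -1.0]
finger_gap: 0.396
gripper_force: 0.0
```

Emit:
apply_moves(series=[[[0,0,0],[0,0,0],0.4],[[0,0,0],[0,0,0],0.4],[[0,0,0],[0,0,0],0.4],[[0,0,0],[0,0,0],0.4],[[0,0,0],[0,0,0],0.4]])

```text
clock: 33.3
eef_pos: [0.4607, -0.178, 0.2417]
ee_rot: [0.207, -3.134, -0.001]
wrist_force: [0.4, 0.5, 0.4]
finger_gap: 0.398
gripper_force: 0.0
```

Emit:
apply_moves(series=[[[0,0,0],[0,0,0],0.4],[[0,0,0],[0,0,0],0.4],[[0,0,0],[0,0,0],0.4],[[0,0,0],[0,0,0],0.4],[[0,0,0],[0,0,0],0.4]])

```text
clock: 33.72
eef_pos: [0.4608, -0.1781, 0.2421]
ee_rot: [-0.207, 3.135, -0.0]
wrist_force: [-0.0, 0.2, 0.5]
finger_gap: 0.399
gripper_force: 0.0
```

```bash
cat >> h.py <<'E'
def tip(f):
    T=np.array(arm.camera_info('wrist')['cam_to_world']);im=save('wrist',f);g=cv2.cvtColor(im,7)
    m=min(range(300,345),key=lambda x:int(g[351:353,x].astype(int).sum()));a=np.nanmean([cen(g,y,m-5,m+6) for y in range(348,353)])
    d=T[:3,:3].T@np.array([0,0,-1.]);vx=(K@d/d[2])[0]
    n=min(range(m-16,m+17),key=lambda x:int(g[339:342,x].astype(int).sum()));t=np.nanmean([cen(g,y,n-6,n+7) for y in range(338,342)])
    print(arm.observe()['clock'].round(2),'mark',a.round(2),'tip',t.round(2),'diff',(t-a).round(2),'vp',vx.round(1))
E
python3 - <<'E'
from h import *
for k in range(3):tip(f'w19{k}.png')
im=cv2.imread('pics/w190.png');show(im[:,:,::-1].copy(),298,346,336,364)
go([.461,-.177,.2405])
E
```

```text
Traceback (most recent call last):
  File "h.py", line 47, in tip
    print(arm.observe()['clock'].round(2),'mark',a.round(2),'tip',t.round(2),'diff',(t-a).round(2),'vp',vx.round(1))
          ^^^^^^^^^^^^^^^^^^^^^^^^^^^^
AttributeError: 'float' object has no attribute 'round'
```

```bash
sed -i "s/arm.observe()\['clock'\].round(2)/arm.observe()['clock']/" h.py
python3 - <<'E'
from h import *
for k in range(3):tip(f'w20{k}.png')
im=cv2.imread('pics/w200.png');show(im[:,:,::-1].copy(),298,346,336,364)
go([.461,-.177,.2405])
E
```

```text
33.8167 mark 325.24 tip 325.28 diff 0.04 vp 324.2
33.8667 mark 325.27 tip 325.3 diff 0.03 vp 324.2
33.9167 mark 325.23 tip 325.19 diff -0.04 vp 324.2
     298 300 302 304 306 308 310 312 314 316 318 320 322 324 326 328 330 332 334 336 338 340 342 344
336 113 114 110 106 111 117 112 121 118 117 114 110 108  47  31  90 110 113 119 119 118 118 117 130
339 116 112 112 112 116 113 110 112 113 113 114 116 103  50  36  91 114 118 116 114 115 113 117 116
342 106 110 113 110 115 110 111 112 114 116 111 112 102  74  77  93 113 112 112 114 115 109 111 106
345 112 111 113 112 112 113 109 118 110 114 112 111 115  59  47 104 116 113 116 114 118 120 117 119
348 112 114 111 113 111 111 112 115 110 115 113 109 115  51  33 109 117 117 115 108 115 114 111 110
351 113 111  93 109 111 107  98 110 112 107 103 117 116  49  40 101 113 106 109 115 116 112 115 115
354 112 106  58 110 107 100  67 114 112  93  71 116 109  53  26 101 113  98  83 116 114  78  87 116
357 115  94  70 114 112  93  69 109 113  95  67 119 111  51  28 106 117  93  75 115 114  91  78 114
360 180 179 179 183 180 176 171 179 173 170 161 172 169 152 150 154 158 156 145 150 150 144 136 144
363 253 254 255 255 255 255 255 254 254 254 253 253 253 253 254 253 253 253 253 253 253 254 253 253
pos [ 0.4608 -0.178   0.2421] yaw -3.0097 tilt [-0. -0.] units [-0.01  0.03  0.04]
```

The pointer is on the middle mark (difference ≈ 0 px), steady over three readings, and the robot is clear of the balance. I'm handing in.

Run:
```python
from h import *
save('top','t21.png');rec('ring_on_pan','top');rec('tape_roll','top')
print(arm.close_job())
```

```text
top tape_roll 0.68 [ 0.5065 -0.4485  0.0222]
the job is handed in; nothing more can be done
None
```

The job is handed in at about 34 s: the second ring is on the spindle over the first and released, and the poise is set so the beam rests level, the pointer on the middle mark to within 0.1 pixel. That the ring lies flat rests on its contact height and the balance point; I did not confirm it in a final picture.

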